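Eject the grating insert and square it into the corner stop

ROBOT

A 6-joint arm with a two-finger parallel gripper is mounted at the origin on the work surface. World frame = base frame: x ahead of the robot, y to its left, z up, the work surface at z = 0. Lengths are in m, angles in rad, forces in N, time in s.
With the tool pointing down it reaches from about 0.3 to 0.75 m from the base axis. Payload 8.5 kg.
Tool frame: the origin (TCP) lies on the centre line of the jaws, within the pads' length; the fingertips stand 22 mm ahead of it and the grasp point (between the pads) lies 3 mm ahead of it (arm.nose_length is the x of the fingertips in the tool frame, in m); x points along the fingers, z is the direction in which the jaws open and shut, and the axes are right-handed (so a half turn about x gives the same grasp; the last joint's range is limited). The gripper opens to 88 mm and grips with 3 to 60 N. Pads are 18 mm wide; open, the fingers measure 123 mm over their backs; the gripper's body (75 mm by 187 mm) begins 45 mm behind the grasp point.
Start: joints at [-1.366, 0.381, 1.297, -0, 1.464, -0.215], TCP at [0.224, -0.502, 0.261] pointing down, gripper open.
Joint ranges: [-3.11, 3.11], [-0.89, 2.33], [0.22, 2.48], [-1.42, 4.56], [0.17, 2.85], [-2.88, 2.88]. Speed limits (rad/s): [2.39, 2.39, 3.14, 3.14, 3.14, 3.14].

INTERFACE

Orientations are given as a 3x3 rotation matrix whose columns are the frame's x, y, z axes.
In Python, from rig import arm gives the robot as it stands.
- The arm moves only by the tool play_rows, never from a script. Its argument "deltas" is a list of rows, each a list of 7 numbers: the shift along the tool's x, y, z normalised to -1 to 1, where 1 is 600 mm, then the turn, a rotation vector about the tool's x, y, z normalised to -1 to 1, where 1 is pi rad, then the gripper's target within -1 to 1 (shut at 1, half-way at 0, fully open at -1). A call has 1 to 10 rows; each row shifts and turns the commanded pose from where the row before left it, along the tool's axes as they then stand; what a row does not reach is not made up. A row lasts 1/12 s, in which the tool goes at most 41.7 mm and 7.16 degrees, less where a joint would pass 70% of its speed; a pose out of reach is approached as far as the arm can. A call with a number of a shift or a turn outside -1 to 1 is refused whole. A call with a gripper value outside its range is refused whole. The fingers move at their own pace and stop on an object; "newtons" is the grip in N (left out, the last holds). Time passes only in rows, so rows that do not move let the fingers close. It gives the time, the measured TCP pose, the force and the opening at its end, in the units of the state.
- arm.get_obs(): the state, without advancing time (a new reading comes with each control period).
- arm.get_image(name): name is "side" or "top"; returns a dict with "color" (400x640x3 uint8, red, green, blue), "vfov" (degrees; the focal length in pixels is half the picture's height over the tangent of half this angle, whatever the lens; pixels are square), "cx", "cy" (the principal point, pixels), "k1" (the pictures are not rectified: a ray, as slopes to the right and down, at radius r is drawn at 1 + k1 r^2 times it, then the intrinsics apply), "R" (3x3) and "t" (3): a world point X has camera coordinates R X + t. Camera axes: x right, y down, z forward; pixel columns grow to the right and rows downward; lengths in m; the calibration is good to about 2 mm. A picture is of the moment at which its call begins. There is no depth.
- arm.finish_job(): hands the job in, once; it reports no verdict.
The state is a dict: "time": time; "joints": joint angles; "joint_velocities": joint speeds; "joint_torque": joint torques, N m; "tcp_pos": TCP position; "ee_rot": TCP orientation; "wrist_force": force on the tool from outside, world axes, zero at the start; "moment": the same for the moment, N m; "gripper_width": finger opening in m.
Only numpy, scipy, OpenCV 4.12 (cv2) and the standard library are available. Lean on these libraries where they do the work, as an engineer would, in place of code of your own. Each camera call takes 0.05 s, during which the arm holds its last target.

TASK

Get the orange grating insert out of the two-bay magazine by pressing its own ejector slide all the way through its stroke, then let the slide spring back. Keeping the insert flat on the worktop, push it past the bowl and tin and square into the corner stop, flush against both of its rails. Leave the green insert in its bay and do not disturb the bowl, tin or saucepan.

Things in the scene. Friction and masses are not known exactly. Their poses are not given: they have to be found in the camera images.
- orange_insert: The part to move: flat grating insert, orange plastic rim, metal grille with round holes, 92 mm (its x) by 100 mm (its y) by 18 mm high, 0.2 to 0.4 kg. Origin: centre of its underside. Starts flat on the worktop in either magazine bay, its x along the magazine's x, front edge 2 mm inside the mouth. Too wide for the gripper to span; nothing on it to grip.
- green_insert: An insert of the same shape with a green rim and slotted grille, in the other bay. It must stay there. Origin at the centre of its underside.
- magazine: Fixed dark steel magazine, 30 mm high, spans x -90 to +75 mm, y -116 to +116 mm of its frame. +x (roughly world -y) is the way out. Two bays, no floor (inserts slide on the worktop), 104 mm wide, centred at y = +56 (far bay, farther from the robot) and y = -56 mm (near bay). Side lips hold the inserts down; a 72 mm wide opening on top shows their colours.
- mouth (a point): Middle of the magazine's front, on the worktop: both bays open in this plane, x = +75 mm of the magazine's frame. Axes as the magazine's: x points out of the bays.
- ejector_far (a joint): Travel in m of the far bay's ejector slide (magazine y = +56 mm): 0 at rest, 0.130 fully pressed. Pushing its paddle along magazine +x drives a tongue, at rest 1 mm behind the insert, that pushes the insert out; full stroke leaves the insert's rear edge 35 mm beyond the mouth. A spring (1.5 N at rest, 8 N at full stroke) returns it when let go.
- ejector_near (a joint): The same for the near bay (magazine y = -56 mm).
- paddle_far (a point): Centre of the rear (push) face of the far ejector's black thumb paddle, 65 mm above the worktop; at rest at magazine x = -75 mm. The paddle is upright, 10 mm thick along the travel, 44 mm wide, from 45 to 85 mm high, on a 30 mm wide stem. Nothing behind it is higher than the magazine's 30 mm back wall. Moves with the slide.
- paddle_near (a point): The same point on the near ejector's paddle.
- corner_stop: Fixed aluminium L-shaped stop, 24 mm high, rails 15 mm thick, yaw within 0.15 rad of the world's. Origin: inner corner on the worktop. Far rail's inner face: plane x = 0 (from y = 0 to +100 mm); long rail's: plane y = 0 (from x = 0 to -240 mm). The insert belongs at x < 0, y > 0, touching both: centre at x = -50, y = +46 mm (or -46, +50 if a quarter turned).
- bowl: Bystander: loose steel bowl, 84 mm rim diameter, 45 mm high, origin at the centre of its foot. Stands in front of the magazine, beside the way to the corner stop; it may change places with the tin.
- tin: Bystander: loose squat round red tin with a steel lid, 84 mm diameter, 50 mm high, origin at the centre of its underside. Stands on the other side of the way from the bowl.
- saucepan: Bystander: steel saucepan with lid, 158 mm diameter, 126 mm high to the lid's handle, long handle 190 mm from its centre along its -y. Origin at the centre of its underside.
Not all that is in view belongs to the job. What is shaped like the orange_insert but turquoise or yellow is not meant.

How it is judged:
On the way:
1. the ejector is pressed at least 115 mm of its 130 mm and the orange insert is wholly out of its bay (value of joint any of ejector_far, ejector_near above 0.115 m and x of orange_insert in the frame of magazine above 0.121 m), for 0.1 s.
At the end, for the whole second after the job is handed in: The orange insert lies flat, still and right way up in the corner stop, its edges within 4 mm of flush with both rails and within 2 degrees of square (either way round); both ejector slides are back at rest (within 10 mm) (((x of orange_insert in the frame of corner_stop between -0.05 and -0.042 m and y of orange_insert in the frame of corner_stop between 0.046 and 0.054 m and angle between the x axis of orange_insert and the x axis of corner_stop, either way round below 0.035 rad) or (x of orange_insert in the frame of corner_stop between -0.054 and -0.046 m and y of orange_insert in the frame of corner_stop between 0.042 and 0.05 m and angle between the y axis of orange_insert and the x axis of corner_stop, either way round below 0.035 rad)) and angle between orange_insert's own z axis and vertical below 0.05 rad and height (world z) of orange_insert below 0.01 m and linear speed of orange_insert below 0.01 m/s and value of joint each of ejector_far, ejector_near below 0.01 m); the robot touches nothing.
It fails at once if the green insert is moved more than 10 mm (distance of green_insert from where it was at the start of the episode above 0.01 m).
It fails at once if the orange insert is lifted more than 20 mm or tipped (height (world z) of orange_insert above 0.02 m or angle between orange_insert's own z axis and vertical above 0.3 rad).
It fails at once if the bowl is moved more than 15 mm or tipped (distance of bowl from where it was at the start of the episode above 0.015 m or angle between bowl's own z axis and vertical above 0.3 rad).
It fails at once if the tin is moved more than 15 mm or tipped (distance of tin from where it was at the start of the episode above 0.015 m or angle between tin's own z axis and vertical above 0.3 rad).
It fails at once if the saucepan is moved more than 15 mm or tipped (distance of saucepan from where it was at the start of the episode above 0.015 m or angle between saucepan's own z axis and vertical above 0.3 rad).
It also fails if it takes over 69 s, if anything falls off the work surface, if the arm or the gripper's body presses on something with over 40 N, if the wrist force passes 120 N, or if a joint passes its speed limit or range.

## Working session

There is one attempt and no reset: what is moved stays moved. The work goes in short steps, Python scripts to look and compute and a tool call to move; the robot and the scene stay as the last step left them, time stands still between calls to the robot, and variables do not carry over. Pictures are saved under pics/ and viewed, and the job is handed in when it is done.

Besides the shell and the picture viewer there is one more tool, called after "Call:" by a JSON object that holds its "fn" and its "kwargs". play_rows: Moves the arm, as the interface text tells. Scaled input: -1 to 1 covers 600 mm each way for a shift and pi rad each way for a turn. Its arguments: {"type":"object","properties":{"deltas":{"type":"array","items":{"type":"array","items":{"type":"number"}}},"newtons":{"type":"number"}},"required":["deltas"]}

```bash
ls; mkdir -p pics
python3 - <<'E'
from rig import arm
import cv2
o=arm.get_obs()
print(o['time'],o['tcp_pos'],o['ee_rot'],o['gripper_width'],arm.nose_length)
for n in('side','top'):
    d=arm.get_image(n); cv2.imwrite(f'pics/{n}0.png',d['color'][:,:,::-1])
    print(n,d['vfov'],d['cx'],d['cy'],d['k1'],d['R'],d['t'])
E
```

```text
pics
0.0 [ 0.22410267 -0.50200439  0.26015482] [[-2.93480300e-04  9.13168677e-01  4.07581748e-01]
 [ 1.41030642e-03  4.07581738e-01 -9.13167639e-01]
 [-9.99998962e-01  3.06818445e-04 -1.40746486e-03]] 0.08803513099308201 0.022
side 51.980886070529536 321.2865676248008 200.4635357539923 -0.0354077171908361 [[-0.80532671 -0.59274632  0.01003466]
 [-0.42562624  0.56632312 -0.70577647]
 [ 0.41266355 -0.57265165 -0.70836352]] [0.42406637 0.30650501 0.97237794]
top 46.09471995097139 325.4641166079136 202.47804609082672 -0.11057558528864896 [[ 0.02382037 -0.99969575 -0.00640307]
 [-0.98939222 -0.0226558  -0.1434913 ]
 [ 0.14330257  0.00975317 -0.98963086]] [-0.05647236  0.53446609  1.47588793]
```

View pics/side0.png

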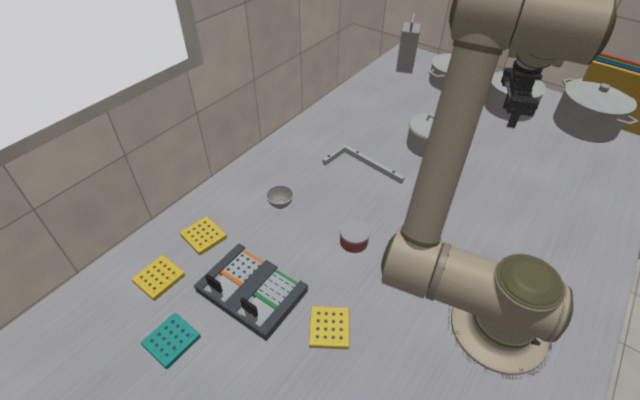

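View pics/top0.png

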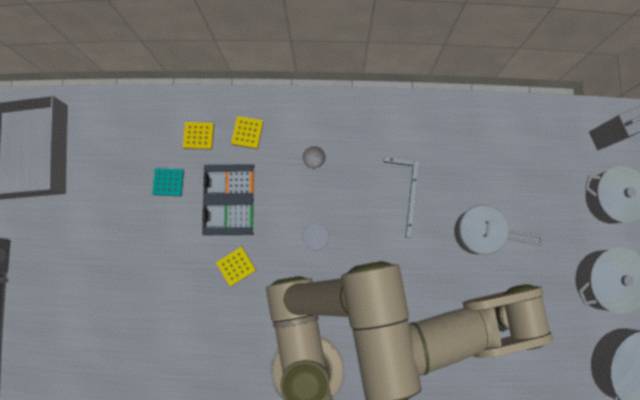

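The orange insert is in the far bay (top view about (240,182)). The bowl is at (314,157), the tin at (316,237), and the corner stop's inner corner is near (414,164). Next I'll zoom in to measure.

```bash
cat > h.py <<'E'
import numpy as np, cv2
from rig import arm
def shot(n,name=None):
    d=arm.get_image(n)
    if name: cv2.imwrite(f'pics/{name}.png',d['color'][:,:,::-1])
    return d
def KD(d):
    f=200/np.tan(np.radians(d['vfov']/2))
    return np.array([[f,0,d['cx']],[0,f,d['cy']],[0,0,1.]]),np.array([d['k1'],0,0,0,0.])
def cast(d,uv,z=0.):
    K,D=KD(d); p=cv2.undistortPoints(np.array(uv,float).reshape(-1,1,2),K,D).reshape(-1,2)
    R=np.array(d['R']);t=np.array(d['t']); C=-R.T@t
    r=np.c_[p,np.ones(len(p))]@R
    z=np.broadcast_to(z,(len(p),))
    return C+r*((z-C[2])/r[:,2])[:,None]
def proj(d,X):
    K,D=KD(d); rv=cv2.Rodrigues(np.array(d['R']))[0]
    return cv2.projectPoints(np.array(X,float).reshape(-1,3),rv,np.array(d['t'],float),K,D)[0].reshape(-1,2)
def zoom(d,x0,y0,x1,y1,s,name,marks=None):
    im=cv2.resize(d['color'][y0:y1,x0:x1,::-1],None,fx=s,fy=s,interpolation=cv2.INTER_CUBIC)
    if marks is not None:
        for u,v in marks: cv2.circle(im,(int((u-x0+.5)*s),int((v-y0+.5)*s)),2,(255,0,255),-1)
    cv2.imwrite(f'pics/{name}.png',im)
E
python3 - <<'E'
from h import *
d=shot('top'); zoom(d,195,125,345,245,5,'zt1'); zoom(d,370,140,450,250,5,'zt2')
s=shot('side'); zoom(s,180,170,380,350,4,'zs1'); zoom(s,310,130,430,200,6,'zs2')
print(cast(d,[(314,157)],.045),cast(d,[(316,237)],.05),cast(d,[(414,164)],.024),cast(d,[(484,230)],.1))
E
```

```text
[[ 0.68343936 -0.00314624  0.045     ]] [[ 0.42289798 -0.01677078  0.05      ]] [[ 0.67279118 -0.33311696  0.024     ]] [[ 0.45185519 -0.53747804  0.1       ]]
```

View pics/zt1.png

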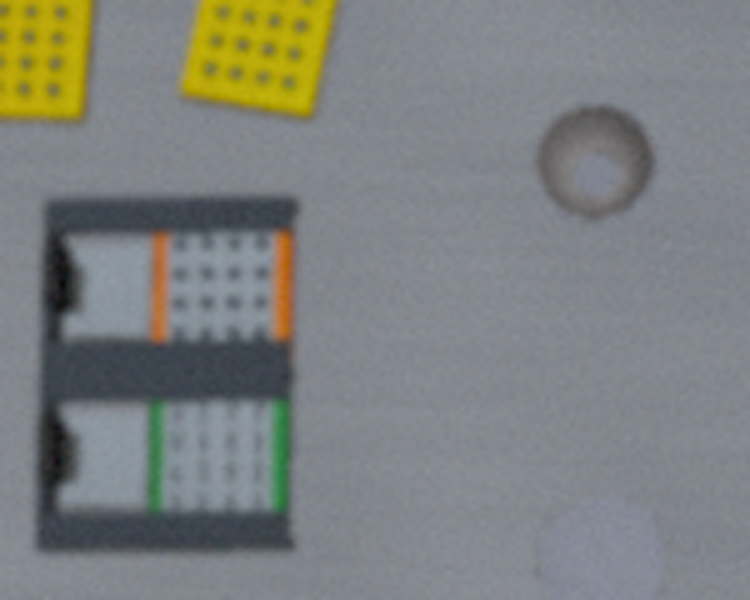

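View pics/zt2.png

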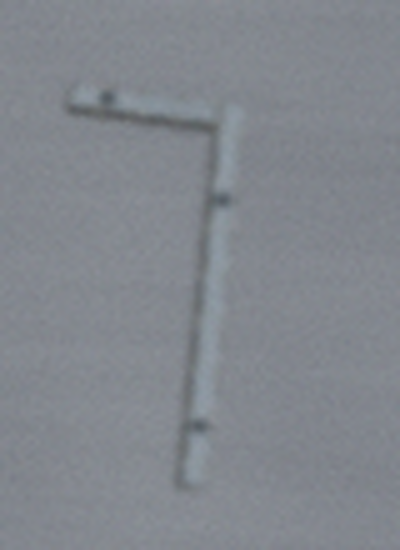

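View pics/zs1.png

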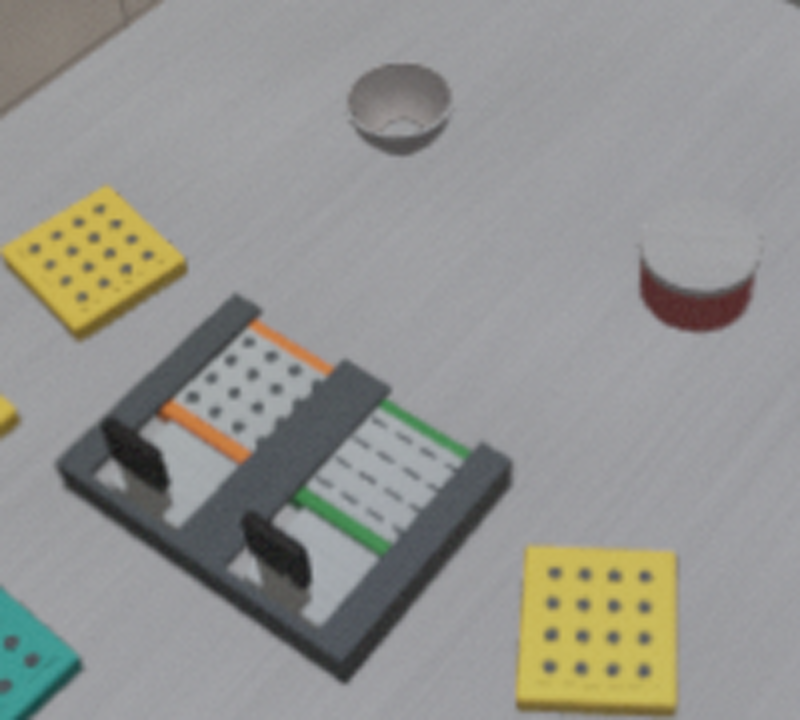

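View pics/zs2.png

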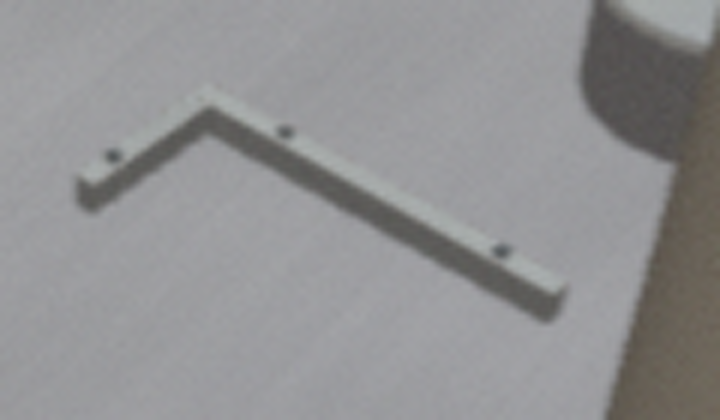

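Run:
```python
from h import *
d=shot('top'); s=shot('side')
def un(p,x0,y0,k): return [(x0+a/k-.5,y0+b/k-.5) for a,b in p]
m=cast(d,un([(46,201),(297,200),(291,549),(38,549)],195,125,5),.03); print('mag top TL TR BR BL\n',m.round(4))
# side view: front-far,  front-near, back-near, back-far
ms=cast(s,un([(236,295),(512,461),(345,660),(60,463)],180,170,4),.03);print(ms.round(4))
c=cast(d,un([(213,123),(181,487),(70,105)],370,140,5),.024);print('stop top',c.round(4))
c=cast(s,un([(210,106),(552,297),(90,190)],310,130,6),.024);print('stop side top',c.round(4))
c=cast(s,un([(210,130),(548,322),(92,213)],310,130,6),.0);print('stop side bottom',c.round(4))
print('bowl',cast(d,un([(540,160),(653,160),(596,105),(596,217)],195,125,5),.045).round(4), cast(s,un([(347,105),(453,105)],180,170,4),.045).round(4))
print('tin', cast(d,un([(537,552),(662,552)],195,125,5),.05).round(4), cast(s,un([(637,245),(762,245),(700,203),(700,293)],180,170,4),.05).round(4))
# paddle top corners side: far paddle (104,420)?, rear face
print('pad',cast(s,un([(103,420),(165,470),(242,515),(310,563)],180,170,4),.085).round(4))
```

```text
mag top TL TR BR BL
 [[0.654  0.3621 0.03  ]
 [0.6577 0.1946 0.03  ]
 [0.4279 0.188  0.03  ]
 [0.4236 0.3532 0.03  ]]
[[0.6604 0.1974 0.03  ]
 [0.4299 0.1898 0.03  ]
 [0.4245 0.3514 0.03  ]
 [0.6537 0.3597 0.03  ]]
stop top [[ 0.6723 -0.3268  0.024 ]
 [ 0.4314 -0.3053  0.024 ]
 [ 0.6821 -0.232   0.024 ]]
stop side top [[ 0.6719 -0.3331  0.024 ]
 [ 0.4339 -0.3064  0.024 ]
 [ 0.6827 -0.2298  0.024 ]]
stop side bottom [[ 0.6756 -0.3406  0.    ]
 [ 0.4359 -0.3129  0.    ]
 [ 0.6866 -0.2377  0.    ]]
bowl [[ 0.6843  0.0344  0.045 ]
 [ 0.6859 -0.0392  0.045 ]
 [ 0.722  -0.0011  0.045 ]
 [ 0.6471 -0.0032  0.045 ]] [[ 0.712   0.0252  0.045 ]
 [ 0.649  -0.0222  0.045 ]]
tin [[ 0.4285  0.0281  0.05  ]
 [ 0.4304 -0.0511  0.05  ]] [[ 0.4591  0.0121  0.05  ]
 [ 0.3907 -0.0391  0.05  ]
 [ 0.4458 -0.0461  0.05  ]
 [ 0.4017  0.0215  0.05  ]]
pad [[0.6193 0.3413 0.085 ]
 [0.5645 0.3435 0.085 ]
 [0.5078 0.3383 0.085 ]
 [0.4562 0.3377 0.085 ]]
```

```bash
cat > plan.py <<'E'
import numpy as np,sys
from rig import arm
from math import *
def plan(tx,ty,tz,th,n,nrot=None,g=1):
    """rows from the measured pose to a tool-down pose, jaw azimuth th"""
    o=arm.get_obs();p=np.array(o['tcp_pos']);z=np.array(o['ee_rot'])[:,2];a=atan2(z[1],z[0])
    print('now',p.round(4),'az',round(a,4),'t',round(o['time'],2),'F',np.round(o['wrist_force'],1))
    nrot=nrot or n; d=(np.array([tx,ty,tz])-p)/n; da=(th-a+pi)%(2*pi)-pi; cur=a
    print('step mm',round(1000*np.linalg.norm(d),1),'turn deg',round(degrees(da/nrot),2))
    for i in range(n):
        zt=np.array([cos(cur),sin(cur),0]);yt=np.array([-sin(cur),cos(cur),0])
        r=-da/nrot/pi if i<nrot else 0
        print([round(float(v),4) for v in(-d[2]/.6,d@yt/.6,d@zt/.6,r)],end=' ')
        if i<nrot: cur+=da/nrot
    print()
E
python3 -c "
from plan import *
plan(.594,.394,.14,.031,26,11)"
```

```text
now [ 0.2241 -0.5022  0.2606] az -1.151 t 0.3 F [-0.3  0.1  0.6]
step mm 37.6 turn deg 6.16
[0.0077, 0.0451, -0.0428, -0.0342] [0.0077, 0.0494, -0.0377, -0.0342] [0.0077, 0.0532, -0.0322, -0.0342] [0.0077, 0.0563, -0.0263, -0.0342] [0.0077, 0.0588, -0.0201, -0.0342] [0.0077, 0.0606, -0.0137, -0.0342] [0.0077, 0.0617, -0.0071, -0.0342] [0.0077, 0.0621, -0.0005, -0.0342] [0.0077, 0.0618, 0.0062, -0.0342] [0.0077, 0.0608, 0.0128, -0.0342] [0.0077, 0.0591, 0.0193, -0.0342] [0.0077, 0.0567, 0.0255, 0.0] [0.0077, 0.0567, 0.0255, 0.0] [0.0077, 0.0567, 0.0255, 0.0] [0.0077, 0.0567, 0.0255, 0.0] [0.0077, 0.0567, 0.0255, 0.0] [0.0077, 0.0567, 0.0255, 0.0] [0.0077, 0.0567, 0.0255, 0.0] [0.0077, 0.0567, 0.0255, 0.0] [0.0077, 0.0567, 0.0255, 0.0] [0.0077, 0.0567, 0.0255, 0.0] [0.0077, 0.0567, 0.0255, 0.0] [0.0077, 0.0567, 0.0255, 0.0] [0.0077, 0.0567, 0.0255, 0.0] [0.0077, 0.0567, 0.0255, 0.0] [0.0077, 0.0567, 0.0255, 0.0]
```

Call:
{"fn": "play_rows", "kwargs": {"deltas": [[0.004, 0.045, -0.043, -0.034, 0, 0, 1], [0.004, 0.049, -0.038, -0.034, 0, 0, 1], [0.004, 0.053, -0.032, -0.034, 0, 0, 1], [0.004, 0.056, -0.026, -0.034, 0, 0, 1], [0.004, 0.059, -0.02, -0.034, 0, 0, 1], [0.004, 0.061, -0.014, -0.034, 0, 0, 1], [0.004, 0.062, -0.007, -0.034, 0, 0, 1], [0.004, 0.062, 0, -0.034, 0, 0, 1], [0.004, 0.062, 0.006, -0.034, 0, 0, 1], [0.004, 0.061, 0.013, -0.034, 0, 0, 1]]}}

```text
time: 1.13
tcp_pos: [0.3678, -0.156, 0.2368]
ee_rot: [[0.0, 0.078, 0.997], [-0.0, 0.997, -0.078], [-1.0, -0.0, 0.0]]
wrist_force: [0.3, -0.3, 0.3]
gripper_width: 0.0236
```

Call:
{"fn": "play_rows", "kwargs": {"deltas": [[0.004, 0.059, 0.02, -0.034, 0, 0, 1], [0.006, 0.057, 0.025, 0, 0, 0, 1], [0.006, 0.057, 0.025, 0, 0, 0, 1], [0.006, 0.057, 0.025, 0, 0, 0, 1], [0.006, 0.057, 0.025, 0, 0, 0, 1], [0.006, 0.057, 0.025, 0, 0, 0, 1], [0.006, 0.057, 0.025, 0, 0, 0, 1], [0.006, 0.057, 0.025, 0, 0, 0, 1], [0.006, 0.057, 0.025, 0, 0, 0, 1], [0.006, 0.057, 0.025, 0, 0, 0, 1]]}}

```text
time: 1.97
tcp_pos: [0.5103, 0.1895, 0.2017]
ee_rot: [[0.0, -0.024, 1.0], [-0.0, 1.0, 0.024], [-1.0, -0.0, 0.0]]
wrist_force: [1.3, -0.6, 0.1]
gripper_width: 0.0003
```

```bash
python3 -c "
from plan import *
plan(.594,.394,.14,.031,7)
from h import *
d=shot('top');zoom(d,195,125,345,245,5,'zt3')"
```

```text
now [0.5103 0.1895 0.2017] az 0.0243 t 1.97 F [ 1.3 -0.6  0.1]
step mm 32.8 turn deg 0.05
[0.0147, 0.0482, 0.0211, -0.0003] [0.0147, 0.0482, 0.0211, -0.0003] [0.0147, 0.0481, 0.0212, -0.0003] [0.0147, 0.0481, 0.0212, -0.0003] [0.0147, 0.0481, 0.0213, -0.0003] [0.0147, 0.0481, 0.0213, -0.0003] [0.0147, 0.0481, 0.0214, -0.0003]
```

Call:
{"fn": "play_rows", "kwargs": {"deltas": [[0.014, 0.048, 0.021, 0, 0, 0, 1], [0.014, 0.048, 0.021, 0, 0, 0, 1], [0.014, 0.048, 0.021, 0, 0, 0, 1], [0.014, 0.048, 0.021, -0.001, 0, 0, 1], [0.014, 0.048, 0.021, -0.001, 0, 0, 1], [0.014, 0.048, 0.021, 0, 0, 0, 1], [0.014, 0.048, 0.021, 0, 0, 0, 1], [0.035, 0, 0, 0, 0, 0, 1], [0.04, 0, 0, 0, 0, 0, 1], [0.035, 0, 0, 0, 0, 0, 1]]}}

```text
time: 2.85
tcp_pos: [0.5926, 0.3917, 0.0753]
ee_rot: [[-0.001, -0.031, 1.0], [-0.0, 1.0, 0.031], [-1.0, -0.0, -0.001]]
wrist_force: [0.0, -0.7, -0.5]
gripper_width: 0.0003
```

```bash
python3 -c "
from plan import *
plan(.5955,.355,.073,.031,3)
from h import *
d=shot('top');zoom(d,195,125,345,245,5,'zt4')
d=shot('side');zoom(d,180,170,380,350,4,'zs4')"
```

```text
now [0.5926 0.3917 0.0753] az 0.0311 t 2.85 F [ 0.  -0.7 -0.5]
step mm 12.3 turn deg -0.0
[0.0013, -0.0204, 0.001, 0.0] [0.0013, -0.0204, 0.001, 0.0] [0.0013, -0.0204, 0.001, 0.0]
```

View pics/zs4.png

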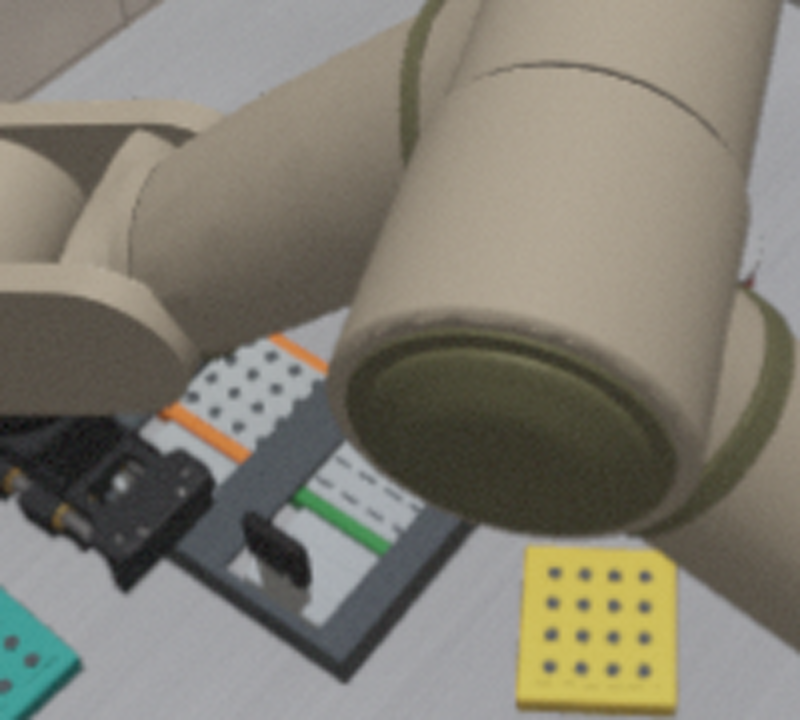

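Call:
{"fn": "play_rows", "kwargs": {"deltas": [[0.003, -0.025, 0.002, 0, 0, 0, 1], [0, -0.025, 0.002, 0, 0, 0, 1], [0, -0.015, 0, 0, 0, 0, 1], [0, -0.015, 0, 0, 0, 0, 1], [0, -0.017, 0, 0, 0, 0, 1], [0, -0.017, 0, 0, 0, 0, 1], [0, -0.017, 0, 0, 0, 0, 1], [0, -0.017, 0, 0, 0, 0, 1], [0, -0.017, 0, 0, 0, 0, 1], [0, -0.017, 0, 0, 0, 0, 1]]}}

```text
time: 3.78
tcp_pos: [0.5994, 0.2826, 0.0767]
ee_rot: [[0.003, -0.03, 1.0], [0.003, 1.0, 0.03], [-1.0, 0.003, 0.003]]
wrist_force: [3.0, 8.1, -2.2]
gripper_width: 0.0
```

```bash
python3 -c "
from plan import *
plan(.600,.226,.073,.031,6)
from h import *
d=shot('top');zoom(d,195,125,345,245,5,'zt5')"
```

```text
now [0.5994 0.2826 0.0767] az 0.0302 t 3.78 F [ 3.   8.1 -2.2]
step mm 9.5 turn deg 0.01
[0.001, -0.0157, -0.0003, -0.0] [0.001, -0.0157, -0.0003, -0.0] [0.001, -0.0157, -0.0003, -0.0] [0.001, -0.0157, -0.0003, -0.0] [0.001, -0.0157, -0.0003, -0.0] [0.001, -0.0157, -0.0003, -0.0]
```

View pics/zt5.png

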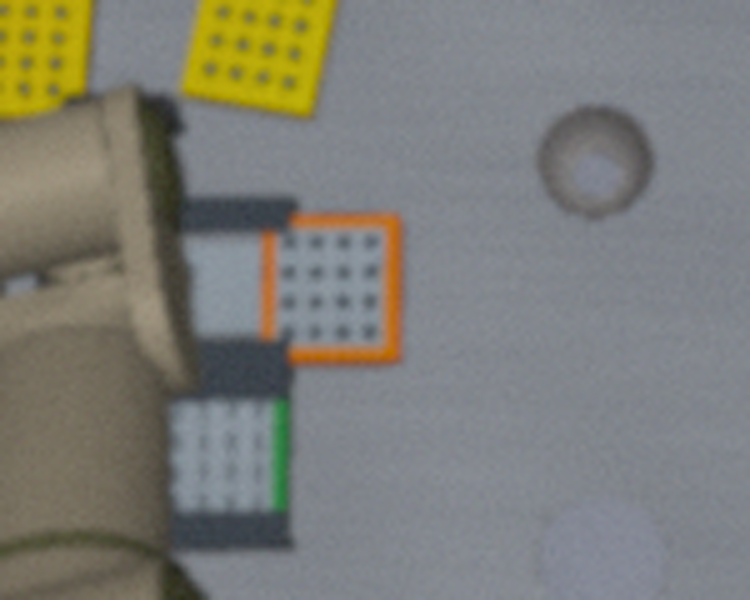

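Call:
{"fn": "play_rows", "kwargs": {"deltas": [[0, -0.016, 0, 0, 0, 0, 1], [0, -0.016, 0, 0, 0, 0, 1], [0, -0.016, 0, 0, 0, 0, 1], [0, -0.014, 0, 0, 0, 0, 1], [0, -0.012, 0, 0, 0, 0, 1], [0, -0.01, 0, 0, 0, 0, 1], [0, -0.006, 0, 0, 0, 0, 1]]}}

```text
time: 4.42
tcp_pos: [0.601, 0.2293, 0.0767]
ee_rot: [[0.004, -0.03, 1.0], [0.003, 1.0, 0.03], [-1.0, 0.003, 0.004]]
wrist_force: [3.7, 11.2, 0.2]
gripper_width: 0.0005
```

```bash
python3 -c "
from plan import *
plan(.600,.226,.073,.031,1)
from h import *
d=shot('top');zoom(d,195,125,345,245,5,'zt6')"
```

```text
now [0.601  0.2293 0.0767] az 0.03 t 4.42 F [ 3.7 11.2  0.2]
step mm 5.1 turn deg 0.06
[0.0062, -0.0054, -0.0019, -0.0003]
```

View pics/zt6.png

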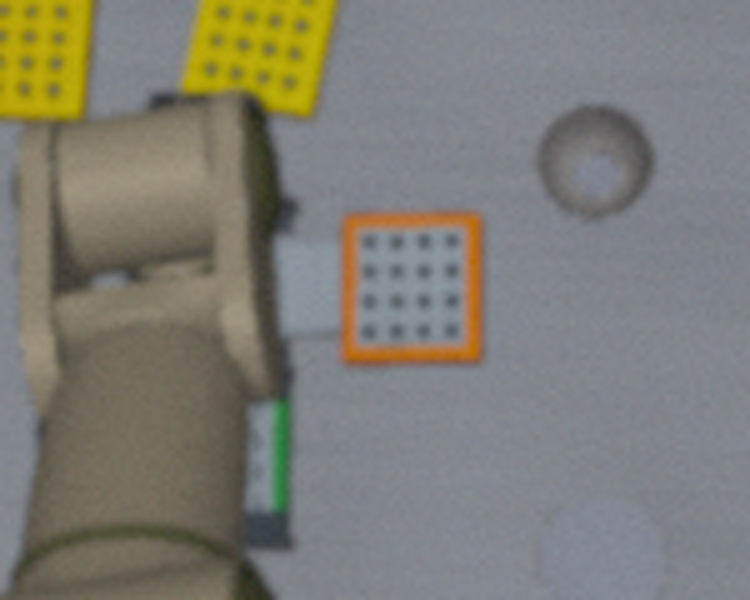

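Call:
{"fn": "play_rows", "kwargs": {"deltas": [[0, -0.006, 0, 0, 0, 0, 1], [0, -0.005, 0, 0, 0, 0, 1], [0, 0, 0, 0, 0, 0, 1], [0, 0, 0, 0, 0, 0, 1]]}}

```text
time: 4.8
tcp_pos: [0.6011, 0.2257, 0.0768]
ee_rot: [[0.005, -0.031, 1.0], [0.008, 0.999, 0.031], [-1.0, 0.008, 0.005]]
wrist_force: [4.1, 23.6, -1.4]
gripper_width: 0.0006
```

```bash
python3 -c "
from plan import *
from h import *
d=shot('top')
im=d['color'].astype(int); m=((im[:,:,0]>180)&(im[:,:,1]<150)&(im[:,:,2]<90)).astype('uint8')
c=max(cv2.findContours(m,0,2)[0],key=cv2.contourArea); r=cv2.minAreaRect(c);print(cv2.boxPoints(r),r)
print(cast(d,cv2.boxPoints(r),.018).round(4),cast(d,[r[0]],.018))"
```

```text
[[262.561   190.95123]
 [265.12198 188.90247]
 [270.00003 195.00003]
 [267.43906 197.0488 ]] ((266.280517578125, 192.9756317138672), (7.808688640594482, 3.279649019241333), 51.34019470214844)
[[0.5721 0.1638 0.018 ]
 [0.5791 0.1556 0.018 ]
 [0.5592 0.1387 0.018 ]
 [0.5522 0.1469 0.018 ]] [[0.56565529 0.15124358 0.018     ]]
```

Call:
{"fn": "play_rows", "kwargs": {"deltas": [[0, 0.02, 0, 0, 0, 0, 1], [0, 0.03, 0, 0, 0, 0, 1], [0, 0.03, 0, 0, 0, 0, 1], [0, 0.03, 0, 0, 0, 0, 1], [0, 0.03, 0, 0, 0, 0, 1], [0, 0.03, 0, 0, 0, 0, 1], [0, 0.03, 0, 0, 0, 0, 1], [0, 0.03, 0, 0, 0, 0, 1], [0, 0.03, 0, 0, 0, 0, 1], [-0.03, 0.01, 0, 0, 0, 0, 1]]}}

```text
time: 5.68
tcp_pos: [0.5938, 0.3848, 0.0908]
ee_rot: [[-0.005, -0.031, 0.999], [-0.002, 1.0, 0.031], [-1.0, -0.002, -0.005]]
wrist_force: [-0.3, -0.1, -0.4]
gripper_width: -0.0001
```

```bash
cat >> h.py <<'E'
def orange(d,z=.018,roi=None):
    hsv=cv2.cvtColor(d['color'],cv2.COLOR_RGB2HSV)
    m=cv2.inRange(hsv,(5,120,100),(18,255,255))
    m=cv2.morphologyEx(m,cv2.MORPH_CLOSE,np.ones((3,3)))
    c=max(cv2.findContours(m,0,2)[0],key=cv2.contourArea)
    w=cast(d,c.reshape(-1,2),z)[:,:2]
    r=cv2.minAreaRect((w*1000).astype('float32'))
    print('orange ctr mm',np.round(r[0],1),'size',np.round(r[1],1),'ang',round(r[2],2)); print(cv2.boxPoints(r).round(1).tolist())
    return r
E
python3 -c "
from h import *
d=shot('top');orange(d);zoom(d,195,125,345,245,5,'zt7')
o=arm.get_obs();print(o['tcp_pos'])
d=shot('side','s7');orange(d);zoom(d,180,170,380,350,4,'zs7')"
```

```text
orange ctr mm [601.7 115.1] size [97.2 89.1] ang 1.29
[[552.0999755859375, 158.60000610351562], [554.0999755859375, 69.5], [651.2999877929688, 71.69999694824219], [649.2999877929688, 160.8000030517578]]
[0.59563241 0.38576917 0.09673402]
orange ctr mm [609.6 157.4] size [47.2 14.6] ang 2.41
[[585.7000122070312, 163.6999969482422], [586.2999877929688, 149.10000610351562], [633.4000244140625, 151.10000610351562], [632.7999877929688, 165.6999969482422]]
```

View pics/zs7.png

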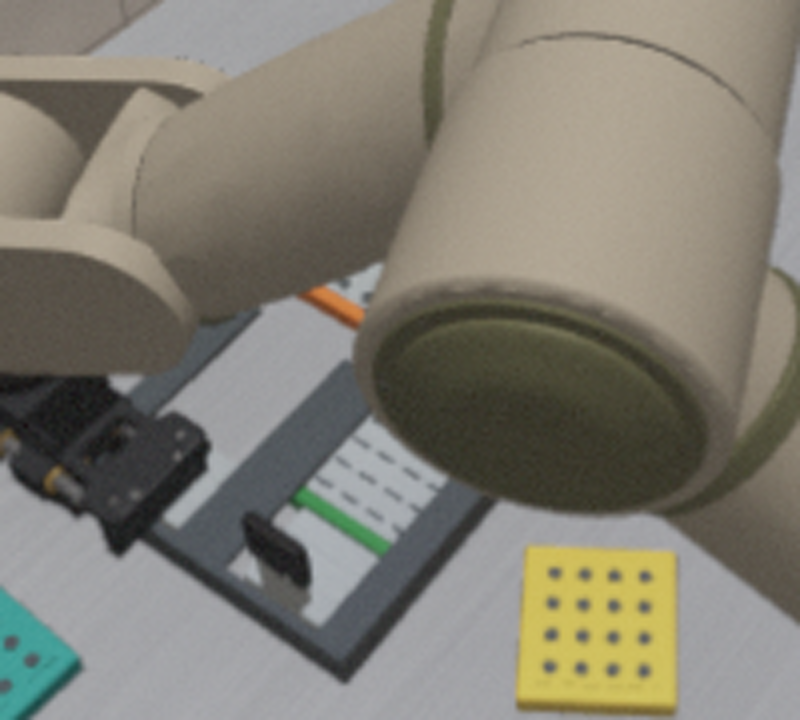

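View pics/zt7.png

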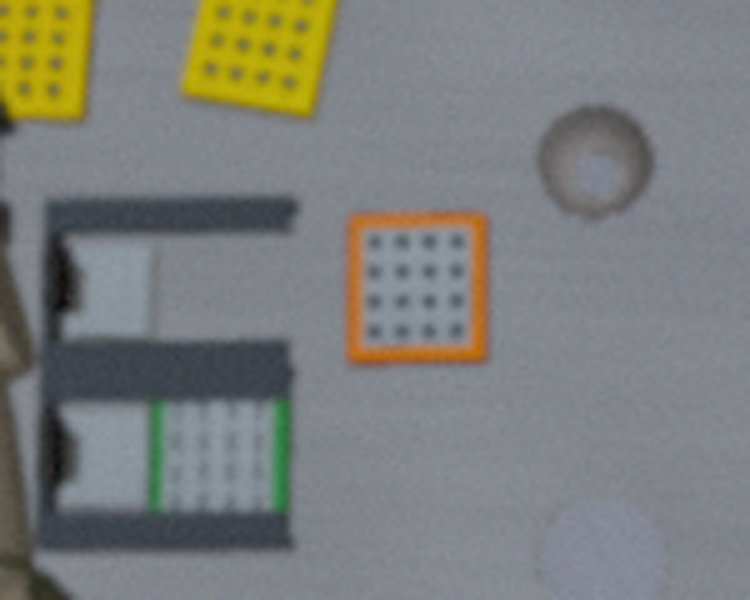

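```bash
python3 -c "
from plan import *
plan(.682,.115,.13,-1.676,15)"
```

```text
now [0.5963 0.3848 0.0963] az 0.0315 t 5.78 F [ 0.1 -0.1 -0.6]
step mm 19.0 turn deg -6.52
[-0.0037, -0.0303, 0.0086, 0.0362] [-0.0037, -0.0291, 0.012, 0.0362] [-0.0037, -0.0275, 0.0152, 0.0362] [-0.0037, -0.0256, 0.0182, 0.0362] [-0.0037, -0.0234, 0.021, 0.0362] [-0.0037, -0.0209, 0.0235, 0.0362] [-0.0037, -0.0181, 0.0257, 0.0362] [-0.0037, -0.015, 0.0276, 0.0362] [-0.0037, -0.0118, 0.0292, 0.0362] [-0.0037, -0.0084, 0.0303, 0.0362] [-0.0037, -0.0049, 0.0311, 0.0362] [-0.0037, -0.0013, 0.0314, 0.0362] [-0.0037, 0.0022, 0.0314, 0.0362] [-0.0037, 0.0058, 0.0309, 0.0362] [-0.0037, 0.0093, 0.0301, 0.0362]
```

Call:
{"fn": "play_rows", "kwargs": {"deltas": [[-0.06, 0, 0, 0, 0, 0, 1], [-0.06, 0, 0, 0, 0, 0, 1], [0, -0.03, 0.009, 0.036, 0, 0, 1], [0, -0.029, 0.012, 0.036, 0, 0, 1], [0, -0.028, 0.015, 0.036, 0, 0, 1], [0, -0.026, 0.018, 0.036, 0, 0, 1], [0, -0.023, 0.021, 0.036, 0, 0, 1], [0, -0.021, 0.024, 0.036, 0, 0, 1], [0, -0.018, 0.026, 0.036, 0, 0, 0.5], [0, -0.015, 0.028, 0.036, 0, 0, 0.1]]}}

```text
time: 6.62
tcp_pos: [0.6422, 0.2372, 0.1653]
ee_rot: [[0.0, 0.772, 0.636], [-0.0, 0.636, -0.772], [-1.0, -0.0, 0.0]]
wrist_force: [0.3, 0.8, 0.7]
gripper_width: 0.0119
```

Call:
{"fn": "play_rows", "kwargs": {"deltas": [[0, -0.012, 0.029, 0.036, 0, 0, 0.1], [0, -0.008, 0.03, 0.036, 0, 0, 0.1], [0, -0.005, 0.031, 0.036, 0, 0, 0.1], [0, -0.001, 0.031, 0.036, 0, 0, 0.1], [0, 0.002, 0.031, 0.036, 0, 0, 0.1], [0, 0.006, 0.031, 0.036, 0, 0, 0.1], [0, 0.009, 0.03, 0.036, 0, 0, 0.1], [0, 0, 0, 0, 0, 0, 0.1]]}}

```text
time: 7.28
tcp_pos: [0.6833, 0.1101, 0.1652]
ee_rot: [[0.0, 0.995, -0.105], [-0.001, -0.105, -0.995], [-1.0, 0.0, 0.001]]
wrist_force: [-0.1, -0.5, 0.3]
gripper_width: 0.0396
```

```bash
python3 -c "
from plan import *
plan(.682,.115,.06,-1.676,3)
plan(.682,.115,.028,-1.676,4)
print(arm.get_obs()['gripper_width'])
from h import *
orange(shot('side','s8'))"
```

```text
now [0.6833 0.1101 0.1652] az -1.6757 t 7.28 F [-0.1 -0.5  0.3]
step mm 35.1 turn deg -0.01
[0.0584, -0.001, -0.0026, 0.0] [0.0584, -0.001, -0.0026, 0.0] [0.0584, -0.001, -0.0026, 0.0] 
now [0.6833 0.1101 0.1652] az -1.6757 t 7.28 F [-0.1 -0.5  0.3]
step mm 34.3 turn deg -0.0
[0.0571, -0.0007, -0.002, 0.0] [0.0571, -0.0007, -0.002, 0.0] [0.0571, -0.0007, -0.002, 0.0] [0.0571, -0.0007, -0.002, 0.0] 
0.039636722954369756
orange ctr mm [601.3 116.6] size [102.3  95.1] ang 2.01
[[548.5, 162.3000030517578], [551.9000244140625, 67.30000305175781], [654.0999755859375, 70.9000015258789], [650.7999877929688, 165.89999389648438]]
```

View pics/s8.png

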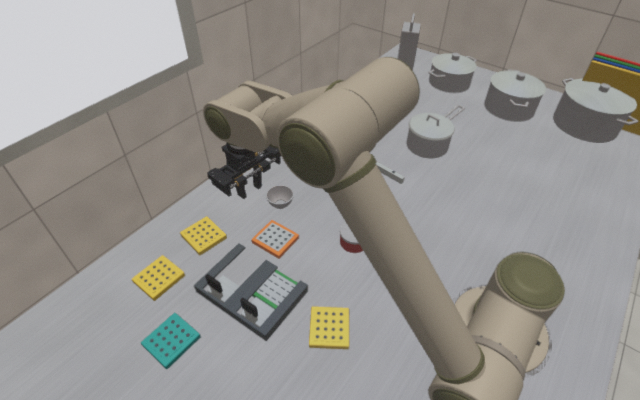

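Call:
{"fn": "play_rows", "kwargs": {"deltas": [[0.055, 0, -0.003, 0, 0, 0, 0.1], [0.06, 0, -0.003, 0, 0, 0, 0.1], [0.06, 0, -0.002, 0, 0, 0, 0.1], [0.035, 0, 0, 0, 0, 0, 0.1], [0.016, 0, 0, 0, 0, 0, 0.1], [0, -0.02, 0, 0, 0, 0, 0.1], [0, -0.015, 0, 0, 0, 0, 0.1], [0, -0.015, 0, 0, 0, 0, 0.1], [0, -0.015, 0, 0, 0, 0, 0.1]]}}

```text
time: 8.08
tcp_pos: [0.6445, 0.1233, 0.031]
ee_rot: [[0.003, 0.996, -0.093], [-0.0, -0.093, -0.996], [-1.0, 0.003, -0.0]]
wrist_force: [1.9, -0.7, -0.9]
gripper_width: 0.0395
```

```bash
python3 -c "
from plan import *
plan(.612,.119,.029,-1.676,4)
from h import *
d=shot('side');zoom(d,180,170,380,350,4,'zs9');orange(d)"
```

```text
now [0.6445 0.1233 0.031 ] az -1.6639 t 8.08 F [ 1.9 -0.7 -0.9]
step mm 8.2 turn deg -0.17
[0.0008, -0.0133, 0.003, 0.001] [0.0008, -0.0133, 0.0031, 0.001] [0.0008, -0.0133, 0.0031, 0.001] [0.0008, -0.0133, 0.0031, 0.001] 
orange ctr mm [581.9 123. ] size [ 94.4 105.3] ang 86.06
[[526.0999755859375, 79.5], [631.2000122070312, 72.30000305175781], [637.7000122070312, 166.5], [532.5999755859375, 173.6999969482422]]
```

View pics/zs9.png

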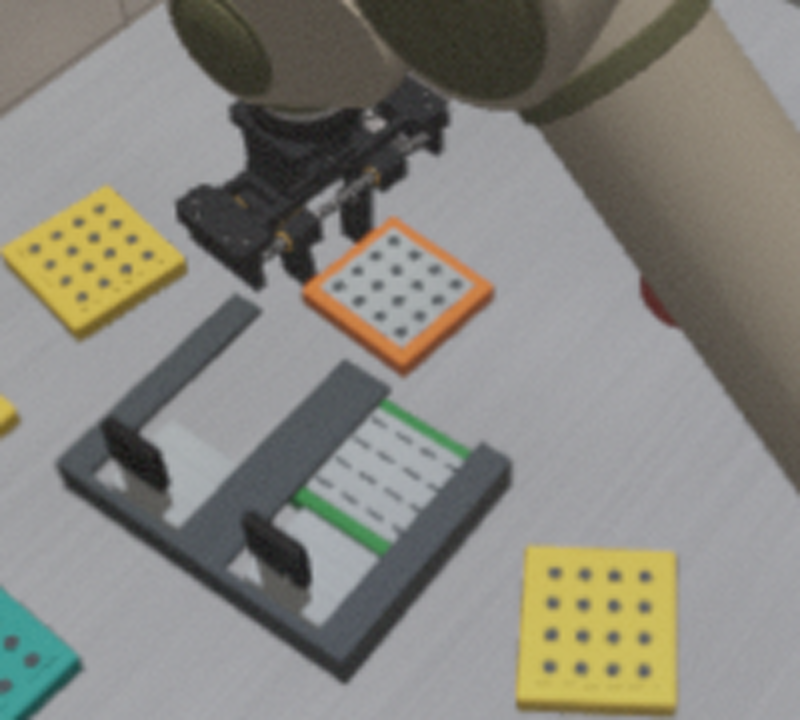

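Call:
{"fn": "play_rows", "kwargs": {"deltas": [[0, -0.014, 0.002, 0, 0, 0, 0.1], [0, -0.014, 0.002, 0, 0, 0, 0.1], [0, -0.012, 0.002, 0, 0, 0, 0.1], [0, -0.007, 0, 0, 0, 0, 0.1], [0, 0, 0, 0, 0, 0, 0.1]]}}

```text
time: 8.55
tcp_pos: [0.6158, 0.1222, 0.0307]
ee_rot: [[0.001, 0.996, -0.094], [-0.0, -0.094, -0.996], [-1.0, 0.001, -0.0]]
wrist_force: [0.7, -0.2, 0.6]
gripper_width: 0.0396
```

```bash
python3 -c "
from plan import *
plan(.612,.119,.029,-1.676,4)
from h import *
d=shot('side');orange(d);zoom(d,180,170,380,350,4,'zs10');orange(shot('top','t10'))"
```

```text
now [0.6158 0.1222 0.0307] az -1.6654 t 8.55 F [ 0.7 -0.2  0.6]
step mm 1.3 turn deg -0.15
[0.0007, -0.0015, 0.0015, 0.0008] [0.0007, -0.0015, 0.0015, 0.0008] [0.0007, -0.0015, 0.0015, 0.0008] [0.0007, -0.0015, 0.0015, 0.0008] 
orange ctr mm [553.9 122.9] size [ 94.2 105. ] ang 84.63
[[497.20001220703125, 80.9000015258789], [601.7000122070312, 71.0999984741211], [610.5, 164.89999389648438], [506.0, 174.6999969482422]]
orange ctr mm [548.8  90.3] size [30.2 93.7] ang 82.6
[[500.3999938964844, 81.30000305175781], [593.2999877929688, 69.30000305175781], [597.2000122070312, 99.19999694824219], [504.29998779296875, 111.30000305175781]]
```

View pics/zs10.png

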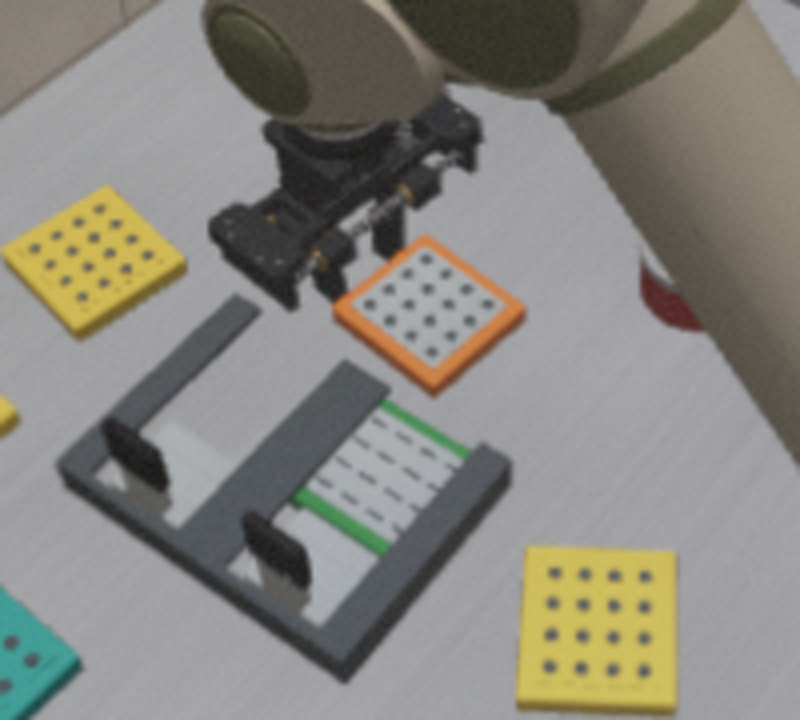

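Call:
{"fn": "play_rows", "kwargs": {"deltas": [[0, 0.015, 0, 0, 0, 0, 0.1], [0, 0.015, 0, 0, 0, 0, 0.1], [-0.05, 0, 0, 0, 0, 0, 0.5], [-0.05, 0, 0, 0, 0, 0, 1], [0, -0.035, -0.05, 0, 0, 0, 1], [0, -0.05, -0.064, 0, 0, 0, 1], [0, 0, 0, 0, 0, 0, 1], [0, 0, 0, 0, 0, 0, 1]]}}

```text
time: 9.32
tcp_pos: [0.5921, 0.189, 0.0896]
ee_rot: [[-0.002, 0.996, -0.092], [-0.0, -0.092, -0.996], [-1.0, -0.002, 0.0]]
wrist_force: [0.3, -0.7, -0.3]
gripper_width: 0.0019
```

```bash
python3 -c "
from plan import *
plan(.580,.194,.090,-1.67,1)
print(arm.get_obs()['gripper_width'])
from h import *
d=shot('side');orange(d);zoom(d,180,170,380,350,4,'zs11');orange(shot('top','t10'))"
```

```text
now [0.5921 0.189  0.0896] az -1.6631 t 9.32 F [ 0.3 -0.7 -0.3]
step mm 13.1 turn deg -0.4
[-0.0007, -0.0209, -0.0065, 0.0022] 
0.0018882736304207527
orange ctr mm [552.7 122.8] size [ 93.8 102.8] ang 84.48
[[497.0, 81.0999984741211], [599.4000244140625, 71.19999694824219], [608.4000244140625, 164.5], [506.1000061035156, 174.39999389648438]]
orange ctr mm [554.  118.8] size [86.5 99.1] ang 84.48
[[500.5, 80.5], [599.0999755859375, 71.0], [607.5, 157.10000610351562], [508.8999938964844, 166.6999969482422]]
```

View pics/zs11.png

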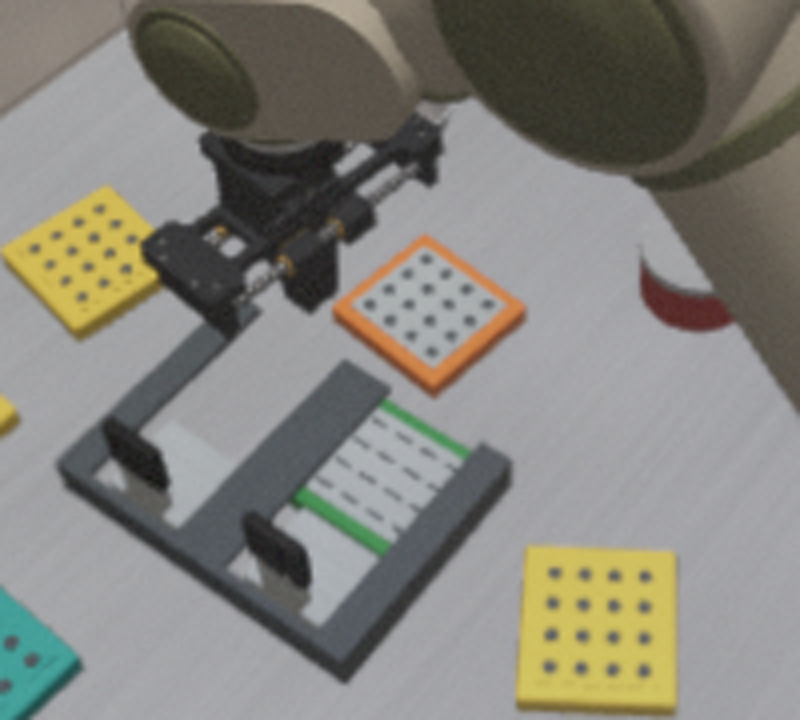

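Call:
{"fn": "play_rows", "kwargs": {"deltas": [[0, -0.02, -0.009, 0, 0, 0, 1], [0, 0, 0, 0, 0, 0, 1], [0.03, 0, 0, 0, 0, 0, 1], [0.035, 0, 0, 0, 0, 0, 1], [0.033, 0, 0, 0, 0, 0, 1], [0, 0, 0, 0, 0, 0, 1]]}}

```text
time: 9.92
tcp_pos: [0.5809, 0.1926, 0.0273]
ee_rot: [[-0.006, 0.995, -0.097], [-0.001, -0.097, -0.995], [-1.0, -0.006, 0.002]]
wrist_force: [-0.7, 0.2, -1.1]
gripper_width: 0.0002
```

```bash
python3 -c "
from plan import *
plan(.575,.154,.030,-1.67,5)
from h import *
d=shot('side');orange(d);zoom(d,180,170,380,350,4,'zs12')"
```

```text
now [0.5809 0.1926 0.0273] az -1.6675 t 9.92 F [-0.7  0.2 -1.1]
step mm 7.8 turn deg -0.03
[-0.0009, -0.0007, 0.013, 0.0002] [-0.0009, -0.0007, 0.013, 0.0002] [-0.0009, -0.0007, 0.013, 0.0002] [-0.0009, -0.0007, 0.013, 0.0002] [-0.0009, -0.0007, 0.013, 0.0002] 
orange ctr mm [543.2 123.7] size [93.8 83.5] ang 84.48
[[497.1000061035156, 81.0999984741211], [580.2000122070312, 73.0], [589.2000122070312, 166.39999389648438], [506.1000061035156, 174.39999389648438]]
```

View pics/zs12.png

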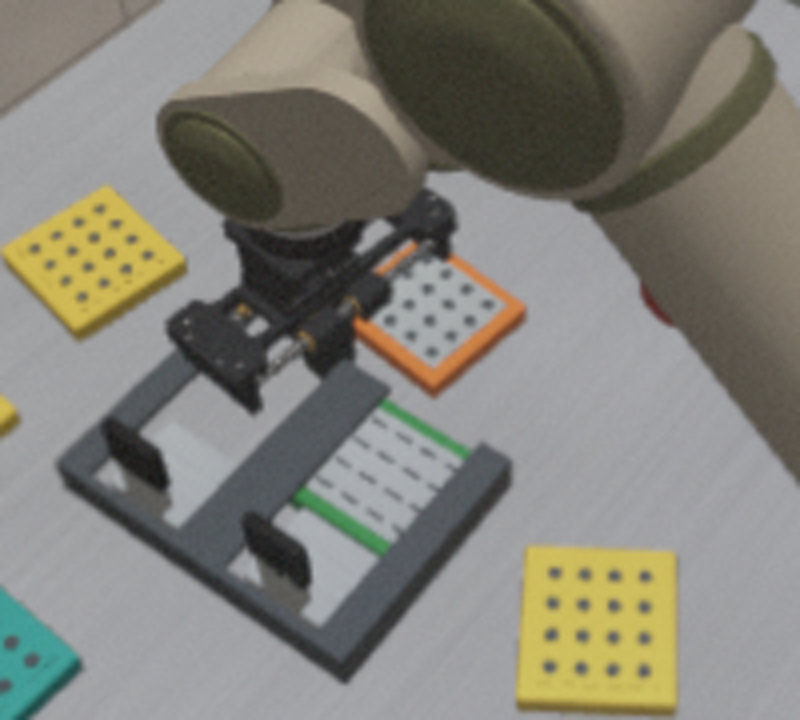

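Call:
{"fn": "play_rows", "kwargs": {"deltas": [[-0.003, 0, 0.013, 0, 0, 0, 1], [0, 0, 0.013, 0, 0, 0, 1], [0, 0, 0.013, 0, 0, 0, 1], [0, 0, 0.013, 0, 0, 0, 1], [0, 0, 0.01, 0, 0, 0, 1], [0, 0, 0, 0, 0, 0, 1]]}}

```text
time: 10.47
tcp_pos: [0.5786, 0.1555, 0.0335]
ee_rot: [[0.001, 0.995, -0.096], [-0.0, -0.096, -0.995], [-1.0, 0.001, 0.0]]
wrist_force: [-0.4, 0.5, 0.4]
gripper_width: 0.0006
```

```bash
python3 -c "
from plan import *
plan(.575,.154,.030,-1.67,5)
from h import *
d=shot('side');orange(d);zoom(d,180,170,380,350,4,'zs13');orange(shot('top','t13'))"
```

```text
now [0.5786 0.1555 0.0335] az -1.6674 t 10.47 F [-0.4  0.5  0.4]
step mm 1.0 turn deg -0.03
[0.0012, -0.0011, 0.0006, 0.0002] [0.0012, -0.0011, 0.0006, 0.0002] [0.0012, -0.0011, 0.0006, 0.0002] [0.0012, -0.0011, 0.0006, 0.0002] [0.0012, -0.0011, 0.0006, 0.0002] 
orange ctr mm [546.2 101.9] size [ 94.5 103.2] ang 79.53
[[486.8999938964844, 64.9000015258789], [588.4000244140625, 46.099998474121094], [605.5999755859375, 139.0], [504.1000061035156, 157.8000030517578]]
orange ctr mm [544.6  84.4] size [60.4 98.8] ang 77.94
[[490.0, 65.19999694824219], [586.5999755859375, 44.599998474121094], [599.2999877929688, 103.69999694824219], [502.6000061035156, 124.30000305175781]]
```

View pics/zs13.png

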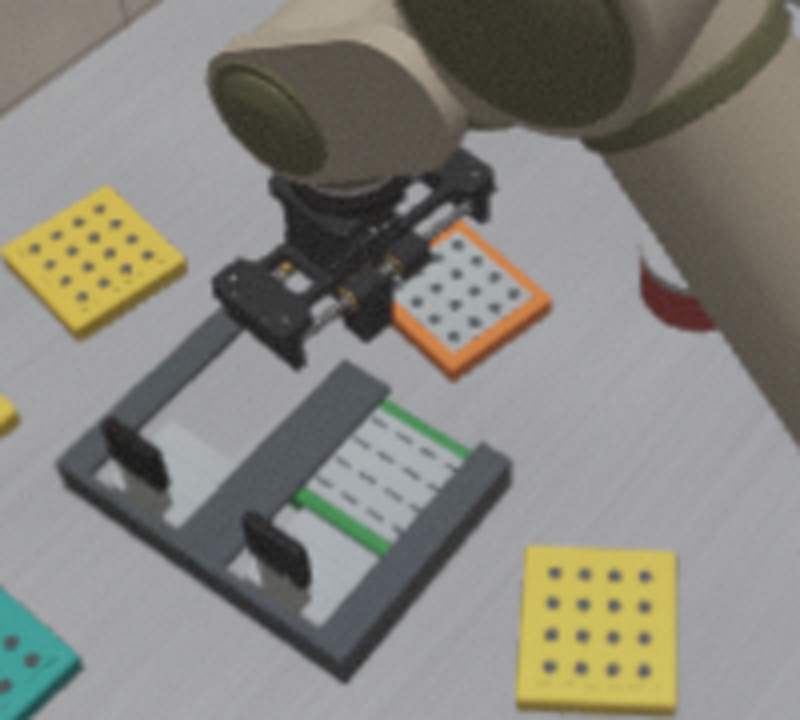

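Call:
{"fn": "play_rows", "kwargs": {"deltas": [[-0.01, 0, -0.025, 0, 0, 0, 1], [-0.06, 0, 0, 0, 0, 0, 1], [-0.05, 0, 0, -0.03, 0, 0, 1], [0, 0, 0, -0.038, 0, 0, 1], [0, 0, 0, -0.039, 0, 0, 0.43], [0, 0, 0, -0.039, 0, 0, 0.43], [0, 0, 0, -0.039, 0, 0, 0.43], [0, 0, 0, -0.039, 0, 0, 0.43], [0, 0, 0, -0.039, 0, 0, 0.43], [0, 0, 0, -0.039, 0, 0, 0.43]]}}

```text
time: 11.4
tcp_pos: [0.5794, 0.1719, 0.1044]
ee_rot: [[-0.001, 0.653, 0.758], [-0.001, 0.758, -0.653], [-1.0, -0.001, -0.0]]
wrist_force: [-0.1, -0.3, 0.3]
gripper_width: 0.0248
```

```bash
python3 -c "
from plan import *
plan(.555,.170,.110,-.105,6)"
```

```text
now [0.5794 0.1719 0.1044] az -0.711 t 11.4 F [-0.1 -0.3  0.3]
step mm 4.2 turn deg 5.79
[-0.0015, -0.0048, -0.0048, -0.0321] [-0.0015, -0.0043, -0.0053, -0.0321] [-0.0015, -0.0037, -0.0057, -0.0321] [-0.0015, -0.0032, -0.006, -0.0321] [-0.0015, -0.0025, -0.0063, -0.0321] [-0.0015, -0.0019, -0.0065, -0.0321]
```

Call:
{"fn": "play_rows", "kwargs": {"deltas": [[0, -0.005, -0.005, -0.03, 0, 0, 0.43], [0, -0.004, -0.005, -0.032, 0, 0, 0.43], [0, -0.004, -0.006, -0.032, 0, 0, 0.43], [0, -0.003, -0.006, -0.032, 0, 0, 0.43], [0, -0.002, -0.008, -0.03, 0, 0, 0.43], [0, -0.002, -0.008, 0, 0, 0, 0.43], [0, 0, 0, 0, 0, 0, 0.43]]}}

```text
time: 11.98
tcp_pos: [0.5524, 0.1713, 0.1045]
ee_rot: [[-0.001, 0.228, 0.974], [-0.0, 0.974, -0.228], [-1.0, -0.001, -0.001]]
wrist_force: [1.9, -0.3, 0.3]
gripper_width: 0.0255
```

```bash
python3 -c "
from plan import *
plan(.555,.170,.030,-.105,4)
from h import *
d=shot('side');orange(d);zoom(d,180,170,380,350,4,'zs14');orange(shot('top','t14'))"
```

```text
now [0.5524 0.1713 0.1045] az -0.2296 t 11.98 F [ 1.9 -0.3  0.3]
step mm 18.6 turn deg 1.78
[0.0311, -0.0003, 0.0012, -0.0099] [0.0311, -0.0003, 0.0012, -0.0099] [0.0311, -0.0004, 0.0011, -0.0099] [0.0311, -0.0004, 0.0011, -0.0099] 
orange ctr mm [519.3 106.5] size [93.7 50.9] ang 82.37
[[487.8999938964844, 63.400001525878906], [538.2999877929688, 56.70000076293945], [550.7000122070312, 149.60000610351562], [500.29998779296875, 156.3000030517578]]
orange ctr mm [548.  100.7] size [93.8 98.6] ang 79.82
[[491.20001220703125, 63.29999923706055], [588.2000122070312, 45.900001525878906], [604.7999877929688, 138.1999969482422], [507.79998779296875, 155.60000610351562]]
```

Call:
{"fn": "play_rows", "kwargs": {"deltas": [[0, 0, 0.003, -0.02, 0, 0, 0.43], [0.03, 0, 0.001, -0.02, 0, 0, 0.43], [0.035, 0, 0, 0, 0, 0, 0.43], [0.035, 0, 0, 0, 0, 0, 0.43], [0.024, 0, 0, 0, 0, 0, 0.43], [0, 0, 0, 0, 0, 0, 0.43]]}}

```text
time: 12.58
tcp_pos: [0.5547, 0.1704, 0.0276]
ee_rot: [[-0.005, 0.103, 0.995], [-0.001, 0.995, -0.103], [-1.0, -0.001, -0.005]]
wrist_force: [-0.9, -0.8, 0.9]
gripper_width: 0.0249
```

```bash
python3 -c "
from plan import *
plan(.555,.170,.030,-.105,4)
from h import *
d=shot('side');orange(d);zoom(d,180,170,380,350,4,'zs15')"
```

```text
now [0.5547 0.1704 0.0276] az -0.1035 t 12.58 F [-0.9 -0.8  0.9]
step mm 0.6 turn deg -0.02
[-0.001, -0.0002, 0.0002, 0.0001] [-0.001, -0.0002, 0.0002, 0.0001] [-0.001, -0.0002, 0.0002, 0.0001] [-0.001, -0.0002, 0.0002, 0.0001] 
orange ctr mm [539.3  70.7] size [ 39.  108.2] ang 69.82
[[481.79998779296875, 71.0], [583.4000244140625, 33.70000076293945], [596.7999877929688, 70.30000305175781], [495.29998779296875, 107.5999984741211]]
```

View pics/zs15.png

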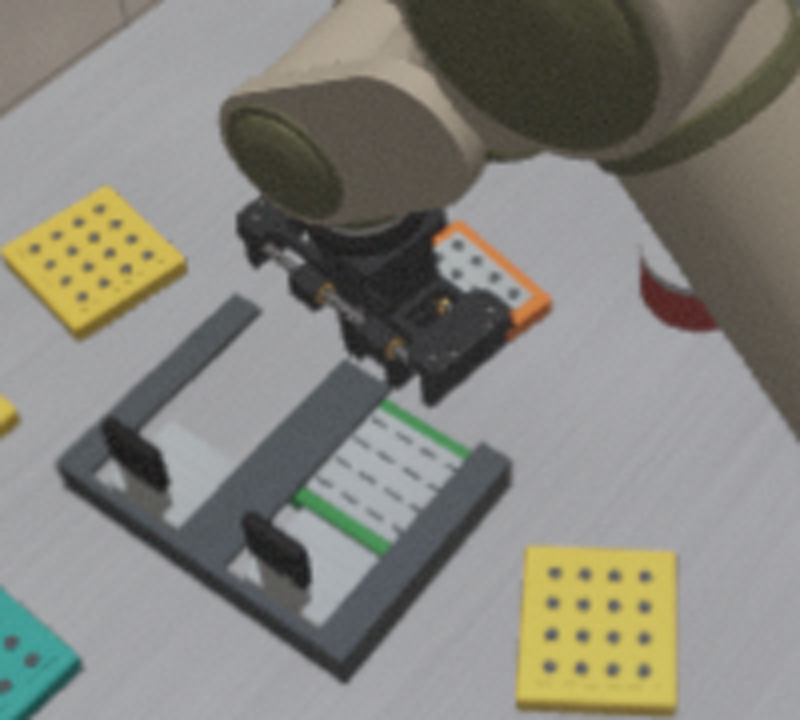

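Call:
{"fn": "play_rows", "kwargs": {"deltas": [[-0.003, -0.015, 0.003, 0, 0, 0, 0.43], [-0.002, -0.015, 0.003, 0, 0, 0, 0.43], [0, -0.015, 0.003, 0, 0, 0, 0.43], [0, -0.015, 0.003, 0, 0, 0, 0.43], [0, -0.015, 0.003, 0, 0, 0, 0.43], [0, -0.015, 0.003, 0, 0, 0, 0.43], [0, -0.015, 0.003, 0, 0, 0, 0.43], [0, 0, 0, 0, 0, 0, 0.43]]}}

```text
time: 13.3
tcp_pos: [0.5623, 0.1046, 0.0334]
ee_rot: [[0.0, 0.103, 0.995], [-0.001, 0.995, -0.103], [-1.0, -0.001, 0.0]]
wrist_force: [0.1, -1.9, 0.6]
gripper_width: 0.0252
```

```bash
python3 -c "
from plan import *
plan(.565,0,.030,-.105,10)
from h import *
d=shot('side');zoom(d,200,130,400,280,4,'zs16');orange(shot('top','t16'))"
```

```text
now [0.5623 0.1046 0.0334] az -0.103 t 13.3 F [ 0.1 -1.9  0.6]
step mm 10.5 turn deg -0.01
[0.0006, -0.0173, 0.0022, 0.0001] [0.0006, -0.0173, 0.0022, 0.0001] [0.0006, -0.0173, 0.0022, 0.0001] [0.0006, -0.0173, 0.0023, 0.0001] [0.0006, -0.0173, 0.0023, 0.0001] [0.0006, -0.0173, 0.0023, 0.0001] [0.0006, -0.0173, 0.0023, 0.0001] [0.0006, -0.0173, 0.0023, 0.0001] [0.0006, -0.0173, 0.0023, 0.0001] [0.0006, -0.0173, 0.0023, 0.0001] 
orange ctr mm [554.6  34.5] size [63.7 98.7] ang 83.16
[[501.79998779296875, 8.800000190734863], [599.7999877929688, -3.0], [607.2999877929688, 60.20000076293945], [509.3999938964844, 72.0]]
```

View pics/zs16.png

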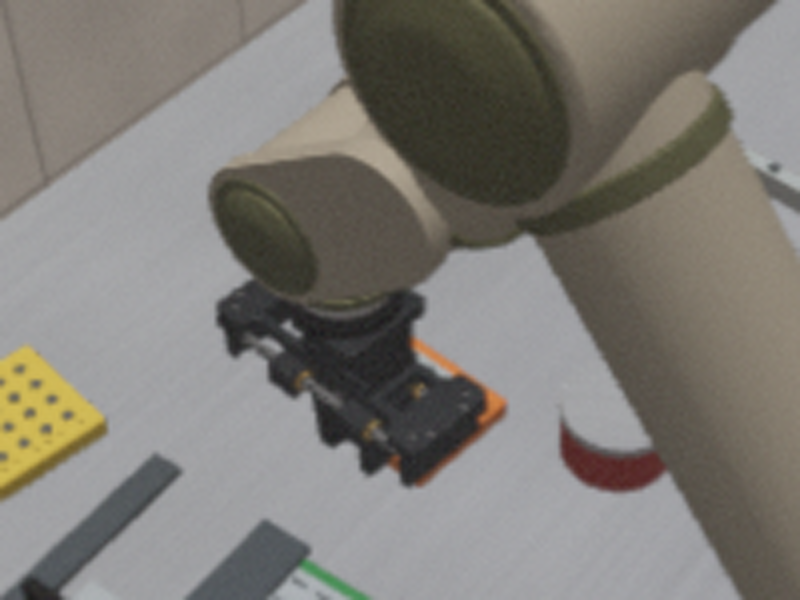

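View pics/t16.png

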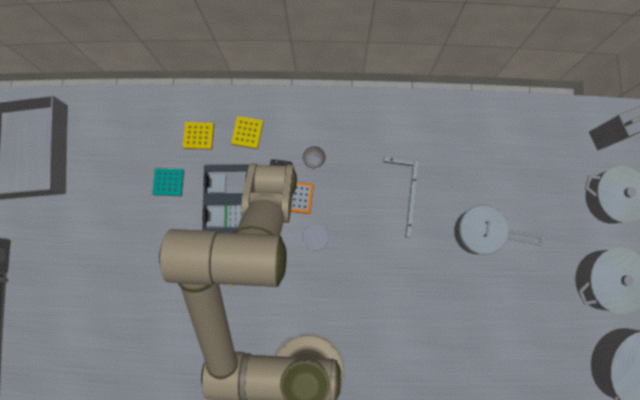

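Call:
{"fn": "play_rows", "kwargs": {"deltas": [[0, -0.017, 0.002, 0, 0, 0, 0.43], [0, -0.02, 0.002, 0, 0, 0, 0.43], [0, -0.02, 0.002, 0, 0, 0, 0.43], [0, -0.02, 0.002, 0, 0, 0, 0.43], [0, -0.02, 0.002, 0, 0, 0, 0.43], [0, -0.017, 0.002, 0, 0, 0, 0.43], [0, -0.01, 0.001, 0, 0, 0, 0.43]]}}

```text
time: 13.98
tcp_pos: [0.5621, 0.0301, 0.0333]
ee_rot: [[-0.0, 0.103, 0.995], [-0.0, 0.995, -0.103], [-1.0, -0.0, -0.0]]
wrist_force: [0.2, 1.5, -2.1]
gripper_width: 0.0251
```

```bash
python3 -c "
from plan import *
plan(.565,-.05,.033,-.105,7)
from h import *
d=shot('side');zoom(d,200,130,400,280,4,'zs17');d=shot('top');zoom(d,270,130,430,250,5,'t17');orange(d)"
```

```text
now [0.5621 0.0301 0.0333] az -0.1029 t 13.98 F [ 0.2  1.5 -2.1]
step mm 11.5 turn deg -0.02
[0.0001, -0.0189, 0.0026, 0.0001] [0.0001, -0.0189, 0.0026, 0.0001] [0.0001, -0.0189, 0.0027, 0.0001] [0.0001, -0.0189, 0.0027, 0.0001] [0.0001, -0.0189, 0.0027, 0.0001] [0.0001, -0.0189, 0.0027, 0.0001] [0.0001, -0.0189, 0.0027, 0.0001] 
orange ctr mm [554.6 -42.7] size [58.9 99. ] ang 81.86
[[501.3999938964844, -64.9000015258789], [599.4000244140625, -78.9000015258789], [607.7000122070312, -20.600000381469727], [509.70001220703125, -6.599999904632568]]
```

View pics/t17.png

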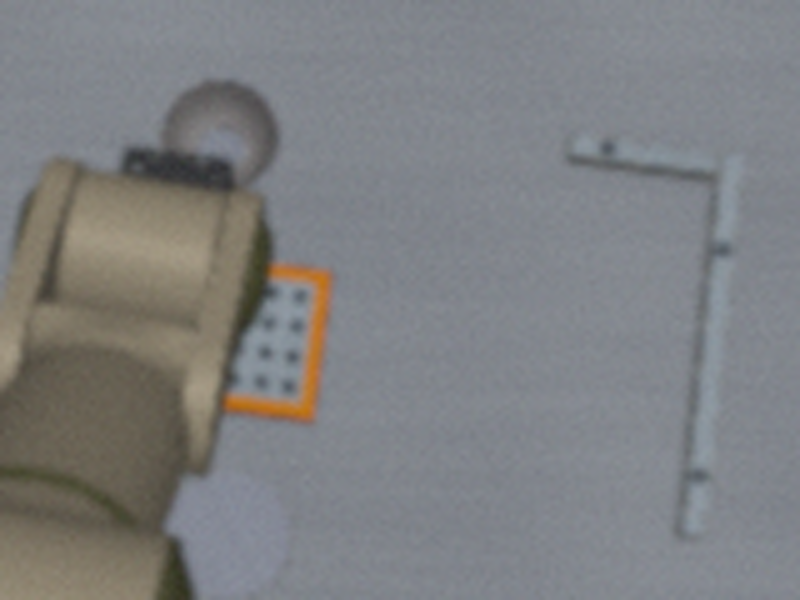

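View pics/zs17.png

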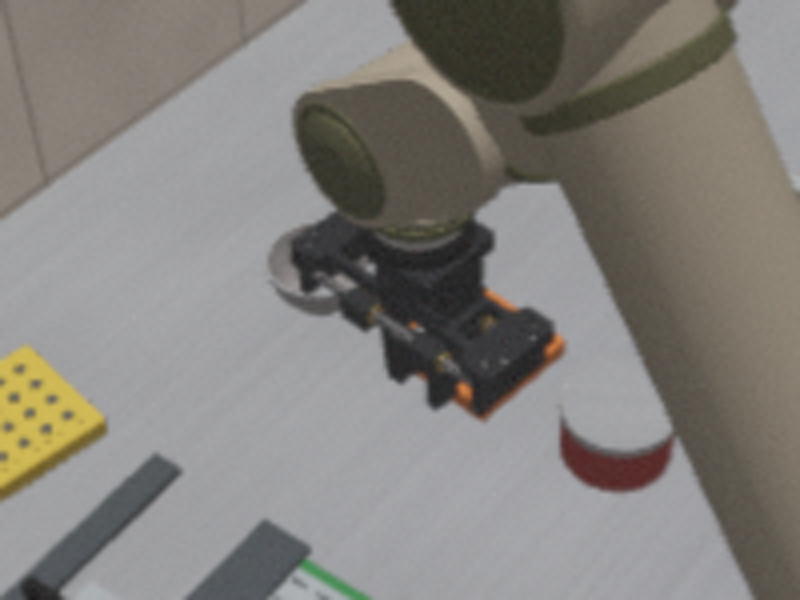

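Call:
{"fn": "play_rows", "kwargs": {"deltas": [[0, -0.017, 0.003, 0, 0, 0, 0.43], [0, -0.02, 0.003, 0, 0, 0, 0.43], [0, -0.02, 0.003, 0, 0, 0, 0.43], [0, -0.02, 0.003, 0, 0, 0, 0.43], [0, -0.02, 0.003, 0, 0, 0, 0.43], [0, -0.02, 0.003, 0, 0, 0, 0.43], [0, -0.02, 0.003, 0, 0, 0, 0.43], [0, -0.02, 0.003, 0, 0, 0, 0.43], [0, -0.02, 0.003, 0, 0, 0, 0.43], [0, -0.012, 0.002, 0, 0, 0, 0.43]]}}

```text
time: 14.92
tcp_pos: [0.568, -0.0844, 0.0334]
ee_rot: [[0.0, 0.102, 0.995], [-0.0, 0.995, -0.102], [-1.0, -0.0, 0.0]]
wrist_force: [-0.6, 4.1, 2.0]
gripper_width: 0.0251
```

```bash
python3 -c "
from plan import *
plan(.575,-.2,.033,-.105,9)
from h import *
d=shot('top');zoom(d,270,130,430,250,5,'t18');orange(d)"
```

```text
now [ 0.568  -0.0844  0.0334] az -0.1026 t 14.92 F [-0.6  4.1  2. ]
step mm 12.9 turn deg -0.02
[0.0001, -0.0212, 0.0035, 0.0001] [0.0001, -0.0212, 0.0035, 0.0001] [0.0001, -0.0212, 0.0035, 0.0001] [0.0001, -0.0212, 0.0035, 0.0001] [0.0001, -0.0212, 0.0035, 0.0001] [0.0001, -0.0212, 0.0035, 0.0001] [0.0001, -0.0212, 0.0035, 0.0001] [0.0001, -0.0211, 0.0035, 0.0001] [0.0001, -0.0211, 0.0035, 0.0001] 
orange ctr mm [ 559.7 -160.1] size [49.3 98.6] ang 83.57
[[508.0, -179.10000610351562], [606.0, -190.10000610351562], [611.5, -141.10000610351562], [513.5, -130.10000610351562]]
```

View pics/t18.png

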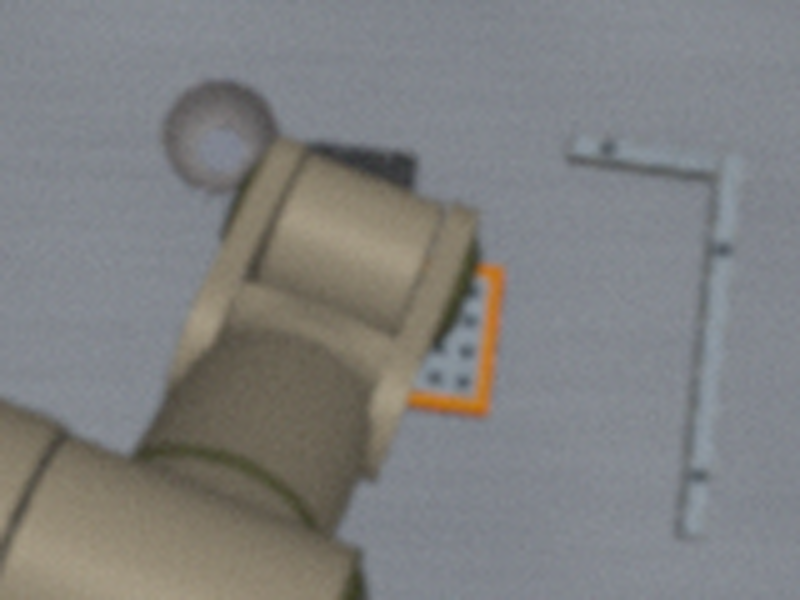

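Call:
{"fn": "play_rows", "kwargs": {"deltas": [[0, -0.017, 0.003, 0, 0, 0, 0.43], [0, -0.02, 0.004, 0, 0, 0, 0.43], [0, -0.02, 0.004, 0, 0, 0, 0.43], [0, -0.02, 0.004, 0, 0, 0, 0.43], [0, -0.02, 0.004, 0, 0, 0, 0.43], [0, -0.02, 0.004, 0, 0, 0, 0.43], [0, -0.02, 0.004, 0, 0, 0, 0.43], [0, -0.02, 0.004, 0, 0, 0, 0.43], [0, -0.02, 0.004, 0, 0, 0, 0.43], [0, -0.01, 0.001, 0, 0, 0, 0.43]]}}

```text
time: 15.8
tcp_pos: [0.5783, -0.1985, 0.0333]
ee_rot: [[0.001, 0.102, 0.995], [-0.001, 0.995, -0.102], [-1.0, -0.001, 0.001]]
wrist_force: [0.8, 2.4, 1.0]
gripper_width: 0.0252
```

```bash
python3 -c "
from plan import *
plan(.575,-.23,.033,-.105,9)
from h import *
d=shot('top');zoom(d,320,130,440,250,5,'t19');orange(d)"
```

```text
now [ 0.5783 -0.1985  0.0333] az -0.1026 t 15.8 F [0.8 2.4 1. ]
step mm 3.5 turn deg -0.02
[0.0001, -0.0059, -0.0, 0.0001] [0.0001, -0.0059, -0.0, 0.0001] [0.0001, -0.0059, -0.0, 0.0001] [0.0001, -0.0059, 0.0, 0.0001] [0.0001, -0.0059, 0.0, 0.0001] [0.0001, -0.0059, 0.0, 0.0001] [0.0001, -0.0059, 0.0, 0.0001] [0.0001, -0.0059, 0.0, 0.0001] [0.0001, -0.0059, 0.0, 0.0001] 
orange ctr mm [ 548.6 -288.6] size [33.  76.8] ang 55.51
[[507.6000061035156, -280.3999938964844], [570.9000244140625, -323.8999938964844], [589.5999755859375, -296.70001220703125], [526.2999877929688, -253.1999969482422]]
```

View pics/t19.png

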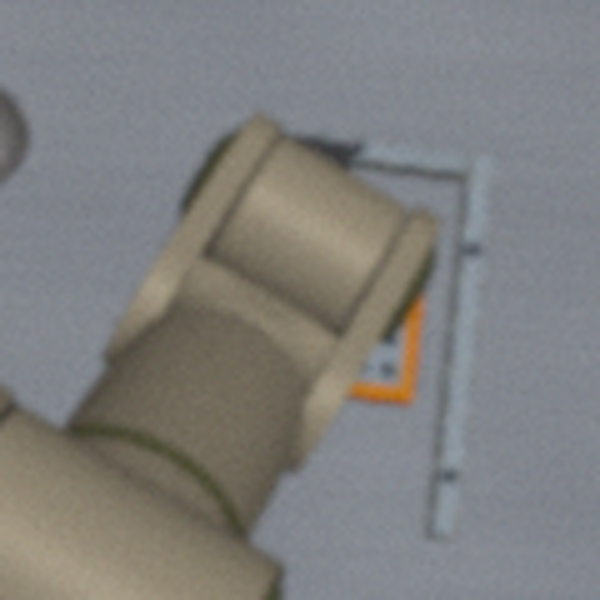

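Call:
{"fn": "play_rows", "kwargs": {"deltas": [[0, -0.012, 0.002, 0, 0, 0, 0.43], [0, -0.01, 0.001, 0, 0, 0, 0.43], [0, -0.005, 0, 0, 0, 0, 0.43], [0, -0.005, 0, 0, 0, 0, 0.43]]}}

```text
time: 16.18
tcp_pos: [0.5778, -0.2159, 0.0333]
ee_rot: [[-0.0, 0.101, 0.995], [0.0, 0.995, -0.101], [-1.0, 0.0, -0.0]]
wrist_force: [0.1, 2.5, -0.7]
gripper_width: 0.0253
```

Call:
{"fn": "play_rows", "kwargs": {"deltas": [[0, -0.003, 0, 0, 0, 0, 0.43], [0, -0.003, 0, 0, 0, 0, 0.43]]}}

```text
time: 16.35
tcp_pos: [0.5776, -0.2189, 0.0333]
ee_rot: [[0.0, 0.102, 0.995], [0.001, 0.995, -0.102], [-1.0, 0.001, 0.0]]
wrist_force: [4.2, 11.2, 0.9]
gripper_width: 0.0253
```

```bash
python3 -c "
from plan import *
plan(.575,-.23,.033,-.105,1)
from h import *
d=shot('top');zoom(d,320,130,440,250,5,'t20');orange(d)"
```

```text
now [ 0.5776 -0.2189  0.0333] az -0.1018 t 16.35 F [ 4.2 11.2  0.9]
step mm 11.4 turn deg -0.18
[0.0005, -0.0189, -0.0024, 0.001] 
orange ctr mm [ 542.8 -308.9] size [30.8 69.5] ang 54.38
[[505.6000061035156, -301.20001220703125], [562.0999755859375, -341.6000061035156], [580.0, -316.6000061035156], [523.5999755859375, -276.1000061035156]]
```

View pics/t20.png

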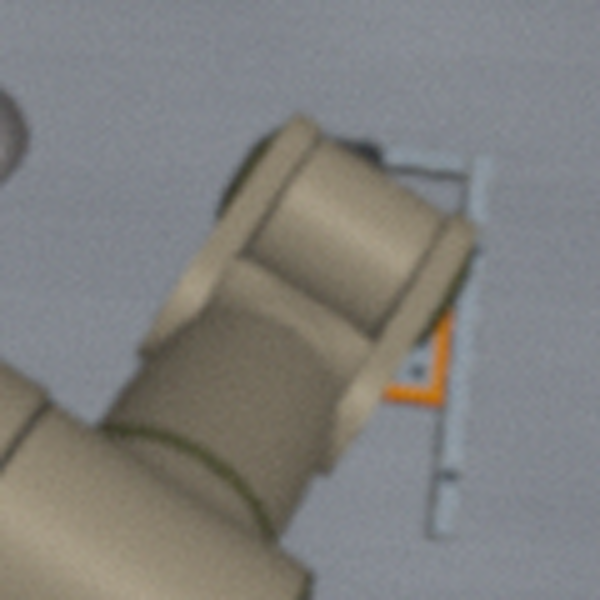

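Call:
{"fn": "play_rows", "kwargs": {"deltas": [[0, -0.002, 0, 0, 0, 0, 0.43], [0, 0, 0, 0, 0, 0, 0.43], [0, 0.02, 0, 0, 0, 0, 0.43], [0, 0.03, 0, 0, 0, 0, 0.43], [-0.06, 0, 0, 0, 0, 0, 0.43], [-0.06, 0, -0.03, 0.035, 0, 0, 0.32], [0, 0, -0.03, 0.035, 0, 0, 0.32], [0, 0, -0.03, 0.035, 0, 0, 0.32], [0, 0, 0, 0.037, 0, 0, 0.32], [0, 0, 0, 0.038, 0, 0, 0.32]]}}

```text
time: 17.23
tcp_pos: [0.5272, -0.1789, 0.106]
ee_rot: [[0.0, 0.623, 0.782], [-0.001, 0.782, -0.623], [-1.0, -0.001, 0.001]]
wrist_force: [-0.2, -0.3, -1.1]
gripper_width: 0.0299
```

```bash
python3 -c "
from plan import *
plan(.49,-.26,.105,-1.676,10)
from h import *
d=shot('top');zoom(d,320,130,440,250,5,'t21');orange(d);d=shot('side','s21');orange(d)"
```

```text
now [ 0.5272 -0.1789  0.106 ] az -0.6727 t 17.23 F [-0.2 -0.3 -1.1]
step mm 8.9 turn deg -5.75
[0.0002, -0.0144, 0.0036, 0.0319] [0.0002, -0.014, 0.005, 0.0319] [0.0002, -0.0134, 0.0064, 0.0319] [0.0002, -0.0127, 0.0077, 0.0319] [0.0002, -0.0119, 0.0089, 0.0319] [0.0002, -0.0109, 0.0101, 0.0319] [0.0002, -0.0099, 0.0111, 0.0319] [0.0002, -0.0087, 0.012, 0.0319] [0.0002, -0.0075, 0.0129, 0.0319] [0.0002, -0.0061, 0.0135, 0.0319] 
orange ctr mm [ 568.9 -300.2] size [38.8 98.8] ang 85.87
[[518.2000122070312, -316.0], [616.7999877929688, -323.1000061035156], [619.5999755859375, -284.5], [521.0, -277.29998779296875]]
orange ctr mm [ 573.1 -247.7] size [ 54.7 104.5] ang 81.97
[[517.5, -267.5], [621.0, -282.1000061035156], [628.7000122070312, -227.89999389648438], [525.2000122070312, -213.3000030517578]]
```

View pics/t21.png

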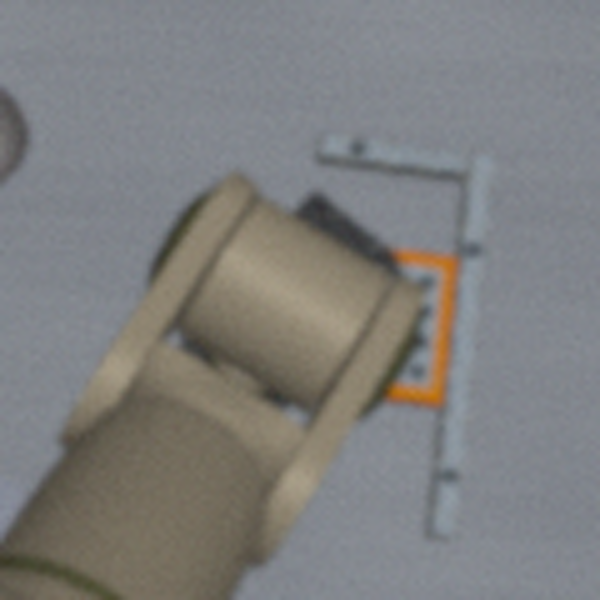

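View pics/s21.png

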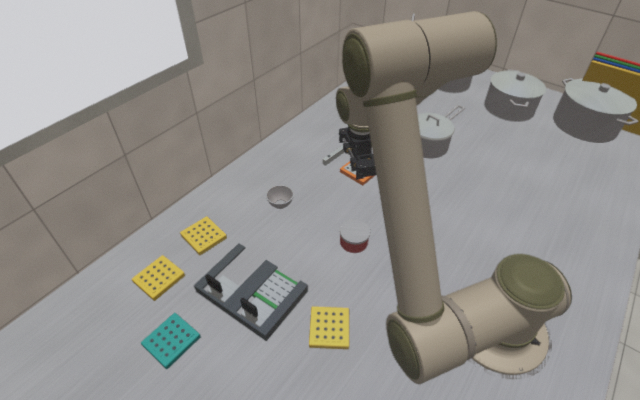

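Call:
{"fn": "play_rows", "kwargs": {"deltas": [[0, -0.016, 0.004, 0.035, 0, 0, 0.32], [0, -0.016, 0.006, 0.035, 0, 0, 0.32], [0, -0.015, 0.007, 0.036, 0, 0, 0.32], [0, -0.014, 0.009, 0.036, 0, 0, 0.32], [0, -0.013, 0.01, 0.036, 0, 0, 0.32], [0, -0.012, 0.012, 0.036, 0, 0, 0.32], [0, -0.01, 0.013, 0.036, 0, 0, 0.32], [0, -0.009, 0.014, 0.035, 0, 0, 0.32], [0, -0.007, 0.016, 0.034, 0, 0, 0.32], [0, 0, 0, 0, 0, 0, 0.32]]}}

```text
time: 18.17
tcp_pos: [0.4896, -0.2627, 0.1053]
ee_rot: [[0.0, 0.995, -0.1], [-0.001, -0.1, -0.995], [-1.0, 0.0, 0.001]]
wrist_force: [-0.2, -0.4, 0.6]
gripper_width: 0.0303
```

```bash
python3 -c "
from plan import *
plan(.49,-.267,.105,-1.674,1)
plan(.49,-.267,.031,-1.674,3)
from h import *
d=shot('top');zoom(d,320,130,440,250,5,'t22');orange(d);d=shot('side');zoom(d,280,100,480,250,4,'s22');orange(d)"
```

```text
now [ 0.4896 -0.2627  0.1053] az -1.6705 t 18.17 F [-0.2 -0.4  0.6]
step mm 4.3 turn deg -0.2
[0.0005, 0.0014, 0.007, 0.0011] 
now [ 0.4896 -0.2627  0.1053] az -1.6705 t 18.17 F [-0.2 -0.4  0.6]
step mm 24.8 turn deg -0.07
[0.0413, 0.0005, 0.0023, 0.0004] [0.0413, 0.0005, 0.0023, 0.0004] [0.0413, 0.0005, 0.0023, 0.0004] 
orange ctr mm [ 607.1 -244.4] size [34.1 68.7] ang 44.03
[[571.0, -231.60000610351562], [618.7000122070312, -281.0], [643.2999877929688, -257.29998779296875], [595.5, -207.89999389648438]]
orange ctr mm [ 570.4 -270.9] size [100.5 103.5] ang 84.37
[[514.0, -315.79998779296875], [617.0, -326.0], [626.7999877929688, -226.0], [523.7999877929688, -215.89999389648438]]
```

View pics/t22.png

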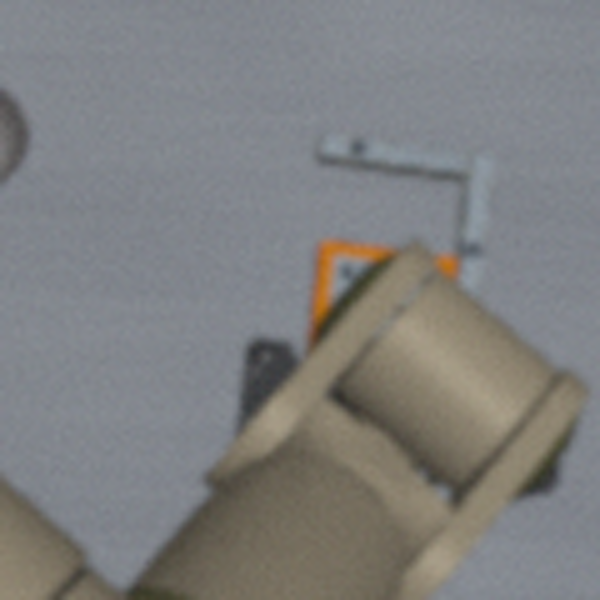

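View pics/s22.png

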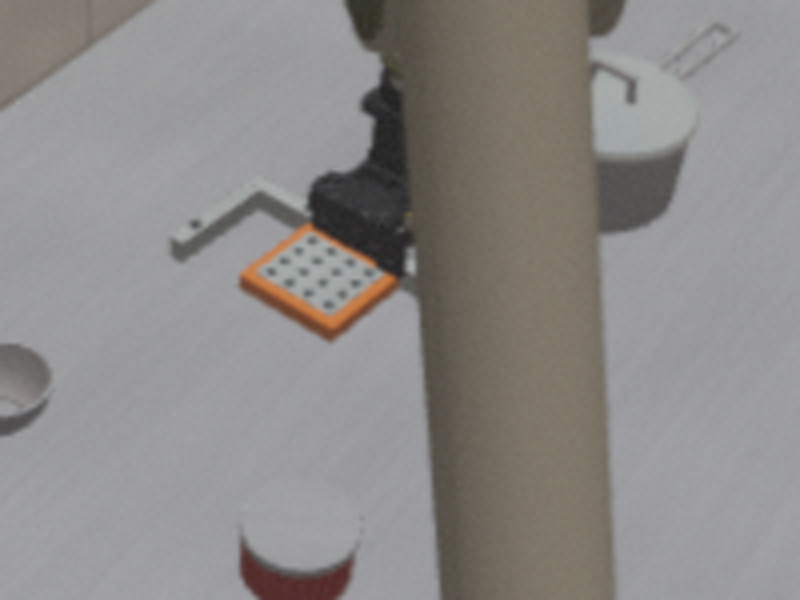

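Call:
{"fn": "play_rows", "kwargs": {"deltas": [[0.04, 0, 0.004, 0.001, 0, 0, 0.32], [0.045, 0, 0.003, 0, 0, 0, 0.32], [0.035, 0, 0, 0, 0, 0, 0.32], [0, 0.015, 0, 0, 0, 0, 0.32], [0, 0.015, 0, 0, 0, 0, 0.32], [0, 0.014, 0, 0, 0, 0, 0.32], [0, 0.014, 0, 0, 0, 0, 0.32], [0, 0.014, 0, 0, 0, 0, 0.32], [0, 0, 0, 0, 0, 0, 0.32]]}}

```text
time: 19.02
tcp_pos: [0.5345, -0.2704, 0.0344]
ee_rot: [[0.003, 0.995, -0.1], [-0.002, -0.1, -0.995], [-1.0, 0.003, 0.002]]
wrist_force: [0.0, -0.5, 0.6]
gripper_width: 0.0299
```

```bash
python3 -c "
from plan import *
plan(.57,-.267,.031,-1.674,3)
from h import *
d=shot('top');zoom(d,320,130,440,250,5,'t23');orange(d);d=shot('side');zoom(d,280,100,480,250,4,'s23');orange(d)"
```

```text
now [ 0.5345 -0.2704  0.0344] az -1.6712 t 19.02 F [ 0.  -0.5  0.6]
step mm 11.9 turn deg -0.05
[0.0019, 0.0194, -0.0038, 0.0003] [0.0019, 0.0194, -0.0039, 0.0003] [0.0019, 0.0194, -0.0039, 0.0003] 
orange ctr mm [ 633.2 -240. ] size [17.5 36.4] ang 52.43
[[613.5, -235.89999389648438], [642.2999877929688, -258.0], [653.0, -244.1999969482422], [624.0999755859375, -222.0]]
orange ctr mm [ 602.7 -238.6] size [ 50. 112.] ang 64.32
[[541.4000244140625, -236.89999389648438], [642.4000244140625, -285.3999938964844], [664.0, -240.39999389648438], [563.0999755859375, -191.89999389648438]]
```

View pics/t23.png

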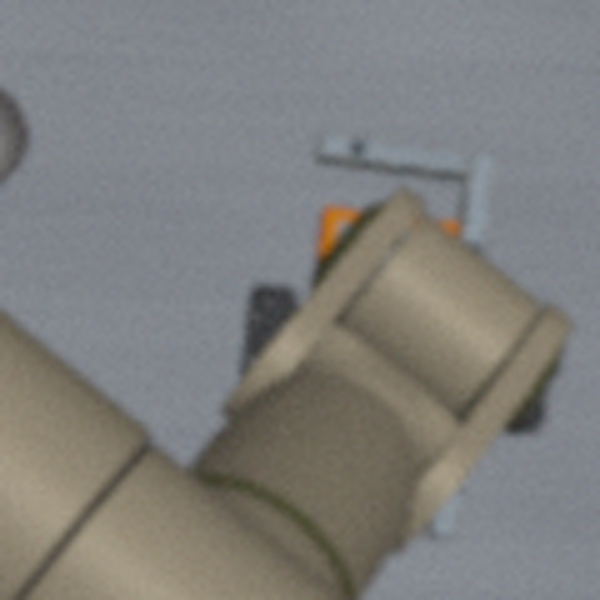

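View pics/s23.png

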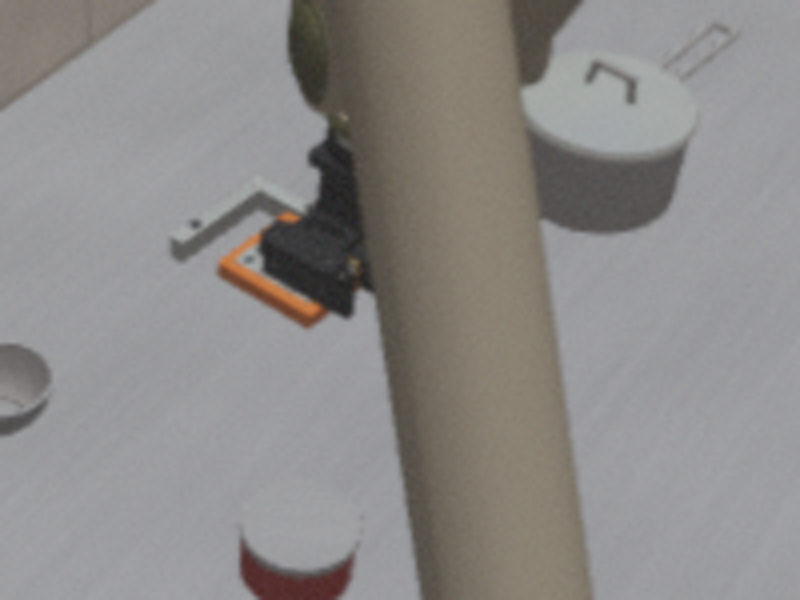

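Call:
{"fn": "play_rows", "kwargs": {"deltas": [[0, 0.012, 0, 0, 0, 0, 0.32], [0, 0.012, 0, 0, 0, 0, 0.32], [0, 0.01, 0, 0, 0, 0, 0.32], [0, 0.005, 0, 0, 0, 0, 0.32], [0, 0.004, 0, 0, 0, 0, 0.32]]}}

```text
time: 19.53
tcp_pos: [0.5584, -0.2727, 0.0334]
ee_rot: [[-0.0, 0.995, -0.101], [-0.0, -0.101, -0.995], [-1.0, -0.0, 0.0]]
wrist_force: [-5.0, 0.9, 4.7]
gripper_width: 0.03
```

Call:
{"fn": "play_rows", "kwargs": {"deltas": [[0, 0.003, 0, 0, 0, 0, 0.32], [0, 0.003, 0, 0, 0, 0, 0.32]]}}

```text
time: 19.7
tcp_pos: [0.5617, -0.273, 0.0334]
ee_rot: [[-0.0, 0.995, -0.102], [0.0, -0.102, -0.995], [-1.0, -0.0, -0.0]]
wrist_force: [-4.7, 1.1, 3.2]
gripper_width: 0.0297
```

Call:
{"fn": "play_rows", "kwargs": {"deltas": [[0, 0.003, 0, 0, 0, 0, 0.32], [0, 0.003, 0, 0, 0, 0, 0.32]]}}

```text
time: 19.87
tcp_pos: [0.5653, -0.2734, 0.0334]
ee_rot: [[-0.0, 0.995, -0.102], [0.0, -0.102, -0.995], [-1.0, -0.0, -0.0]]
wrist_force: [-5.2, 1.0, 3.6]
gripper_width: 0.0298
```

Call:
{"fn": "play_rows", "kwargs": {"deltas": [[0, 0.003, 0, 0, 0, 0, 0.32], [0, 0.003, 0, 0, 0, 0, 0.32]]}}

```text
time: 20.03
tcp_pos: [0.5666, -0.2734, 0.0333]
ee_rot: [[-0.007, 0.995, -0.101], [0.002, -0.101, -0.995], [-1.0, -0.007, -0.001]]
wrist_force: [-24.6, 1.7, 14.8]
gripper_width: 0.0302
```

```bash
python3 -c "
from plan import *
plan(.57,-.267,.031,-1.674,3)
from h import *
d=shot('top');zoom(d,370,130,450,210,7,'t24');d=shot('side');zoom(d,310,120,430,200,6,'s24')"
```

```text
now [ 0.5666 -0.2734  0.0333] az -1.6721 t 20.03 F [-24.6   1.7  14.8]
step mm 2.5 turn deg -0.04
[0.0013, 0.0015, -0.0037, 0.0002] [0.0013, 0.0015, -0.0037, 0.0002] [0.0013, 0.0015, -0.0037, 0.0002]
```

View pics/t24.png

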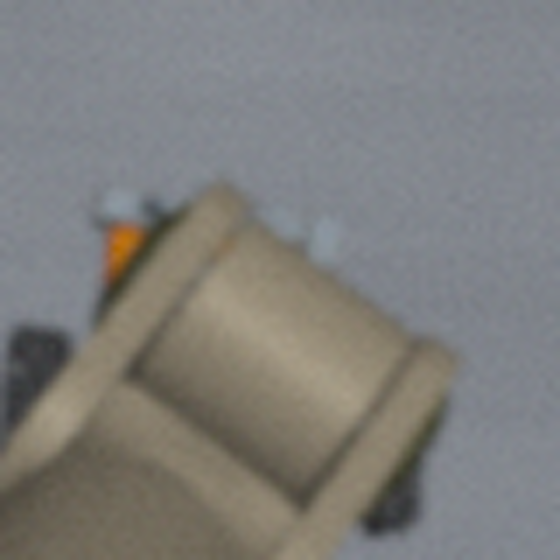

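View pics/s24.png

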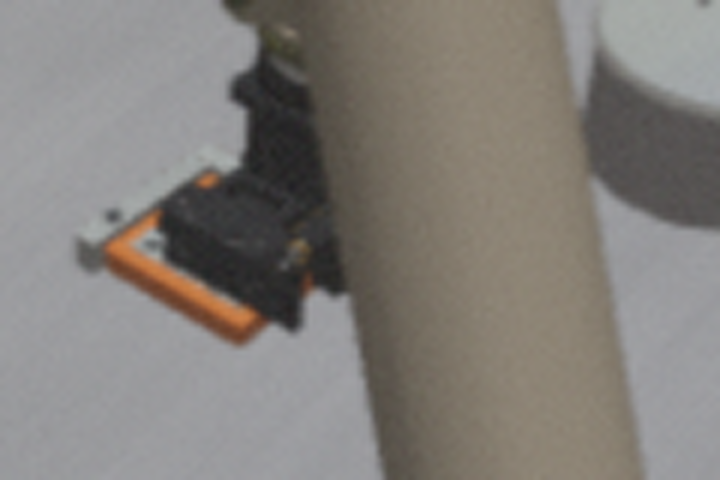

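Call:
{"fn": "play_rows", "kwargs": {"deltas": [[0, -0.01, 0, 0, 0, 0, 0.32], [0, -0.03, 0, 0, 0, 0, 0.32], [0, -0.03, 0, 0, 0, 0, 0.32], [-0.06, 0, 0, 0, 0, 0, 0.32], [-0.06, 0, 0, 0, 0, 0, 0.32], [0, -0.05, 0, 0, 0, 0, 0.32], [0, -0.05, -0.02, 0, 0, 0, 0.32], [0, -0.02, -0.05, 0, 0, 0, 0.32], [0, 0, -0.06, 0, 0, 0, 0.32], [0, 0, 0, 0, 0, 0, 0.32]]}}

```text
time: 20.97
tcp_pos: [0.463, -0.1802, 0.1055]
ee_rot: [[0.0, 0.995, -0.099], [0.002, -0.099, -0.995], [-1.0, 0.0, -0.002]]
wrist_force: [-0.5, 0.5, -0.3]
gripper_width: 0.0299
```

```bash
python3 -c "
from plan import *
plan(.57,-.267,.031,-1.674,3)
from h import *
d=shot('top');zoom(d,370,130,450,210,7,'t25');orange(d);d=shot('side');zoom(d,310,120,430,200,6,'s25');orange(d)"
```

```text
now [ 0.463  -0.1802  0.1055] az -1.6702 t 20.97 F [-0.5  0.5 -0.3]
step mm 52.2 turn deg -0.07
[0.0414, 0.0639, 0.0421, 0.0004] [0.0414, 0.064, 0.042, 0.0004] [0.0414, 0.0641, 0.0419, 0.0004] 
orange ctr mm [ 625.6 -279.4] size [91.1 99.4] ang 84.11
[[571.4000244140625, -319.6000061035156], [670.4000244140625, -329.79998779296875], [679.7000122070312, -239.1999969482422], [580.7999877929688, -229.0]]
orange ctr mm [ 625.1 -276.8] size [101.5 105.8] ang 84.4
[[567.4000244140625, -322.20001220703125], [672.7999877929688, -332.5], [682.7000122070312, -231.5], [577.4000244140625, -221.1999969482422]]
```

View pics/t25.png

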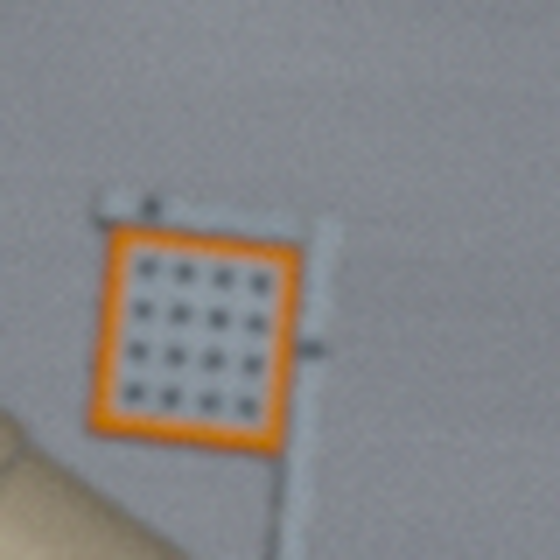

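View pics/s25.png

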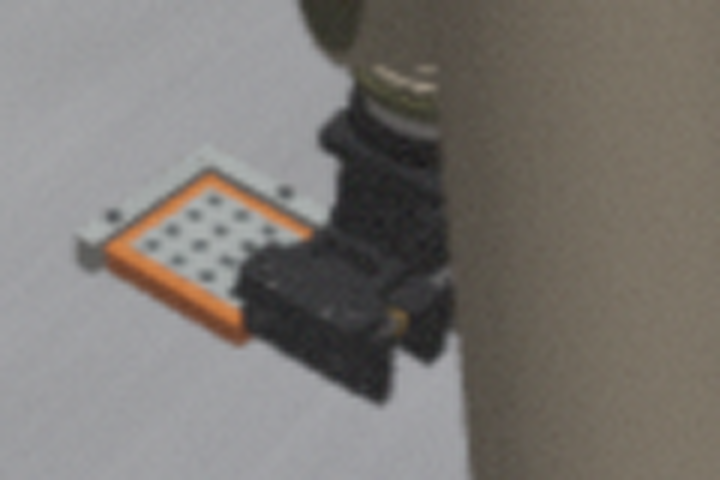

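```bash
python3 -c "
from plan import *
plan(.634,-.188,.105,-1.674,6)"
```

```text
now [ 0.4642 -0.1842  0.1056] az -1.6707 t 21.07 F [0.2 0.3 0.7]
step mm 28.3 turn deg -0.03
[0.0002, 0.047, -0.0036, 0.0002] [0.0002, 0.047, -0.0037, 0.0002] [0.0002, 0.047, -0.0037, 0.0002] [0.0002, 0.047, -0.0037, 0.0002] [0.0002, 0.047, -0.0037, 0.0002] [0.0002, 0.047, -0.0038, 0.0002]
```

Call:
{"fn": "play_rows", "kwargs": {"deltas": [[0, 0.04, -0.004, 0, 0, 0, 1], [0, 0.048, -0.004, 0, 0, 0, 1], [0, 0.048, -0.004, 0, 0, 0, 1], [0, 0.048, -0.004, 0, 0, 0, 1], [0, 0.048, -0.004, 0, 0, 0, 1], [0, 0.048, -0.004, 0, 0, 0, 1], [0, 0, 0, 0, 0, 0, 1], [0, 0, 0, 0, 0, 0, 1]]}}

```text
time: 21.73
tcp_pos: [0.633, -0.1883, 0.1044]
ee_rot: [[0.001, 0.995, -0.102], [-0.0, -0.102, -0.995], [-1.0, 0.001, 0.0]]
wrist_force: [0.5, 0.3, -0.1]
gripper_width: 0.0005
```

Call:
{"fn": "play_rows", "kwargs": {"deltas": [[0.04, 0, 0, 0, 0, 0, 1], [0.045, 0, 0, 0, 0, 0, 1], [0.035, 0, 0, 0, 0, 0, 1], [0, 0, 0.01, 0, 0, 0, 1], [0, 0, 0.01, 0, 0, 0, 1], [0, 0, 0.005, 0, 0, 0, 1], [0, 0, 0.005, 0, 0, 0, 1]]}}

```text
time: 22.32
tcp_pos: [0.6306, -0.2067, 0.0352]
ee_rot: [[0.003, 0.995, -0.102], [-0.001, -0.102, -0.995], [-1.0, 0.003, 0.001]]
wrist_force: [0.4, -0.4, -0.1]
gripper_width: 0.0005
```

Call:
{"fn": "play_rows", "kwargs": {"deltas": [[0, 0, 0.004, 0, 0, 0, 1], [0, 0, 0.004, 0, 0, 0, 1], [0, 0, 0.003, 0, 0, 0, 1]]}}

```text
time: 22.57
tcp_pos: [0.6296, -0.2122, 0.034]
ee_rot: [[0.001, 0.995, -0.102], [-0.0, -0.102, -0.995], [-1.0, 0.001, 0.0]]
wrist_force: [-0.0, 0.6, -0.3]
gripper_width: 0.0005
```

Call:
{"fn": "play_rows", "kwargs": {"deltas": [[0, 0, 0.003, 0, 0, 0, 1], [0, 0, 0.002, 0, 0, 0, 1]]}}

```text
time: 22.73
tcp_pos: [0.6292, -0.2149, 0.0335]
ee_rot: [[0.0, 0.995, -0.101], [-0.0, -0.101, -0.995], [-1.0, 0.0, 0.0]]
wrist_force: [0.3, -0.3, 1.3]
gripper_width: 0.001
```

Call:
{"fn": "play_rows", "kwargs": {"deltas": [[0, 0, 0.003, 0, 0, 0, 1], [0, 0, 0.002, 0, 0, 0, 1]]}}

```text
time: 22.9
tcp_pos: [0.6289, -0.2178, 0.0333]
ee_rot: [[0.0, 0.995, -0.101], [-0.0, -0.101, -0.995], [-1.0, 0.0, 0.0]]
wrist_force: [-0.9, -0.9, -0.7]
gripper_width: 0.0004
```

Call:
{"fn": "play_rows", "kwargs": {"deltas": [[0, 0, 0.002, 0, 0, 0, 1], [0, 0, 0.002, 0, 0, 0, 1]]}}

```text
time: 23.07
tcp_pos: [0.6286, -0.2202, 0.0333]
ee_rot: [[-0.0, 0.995, -0.101], [0.0, -0.101, -0.995], [-1.0, -0.0, -0.0]]
wrist_force: [-0.5, 0.4, -0.4]
gripper_width: 0.0004
```

Call:
{"fn": "play_rows", "kwargs": {"deltas": [[0, 0, 0.003, 0, 0, 0, 1], [0, 0, 0.002, 0, 0, 0, 1]]}}

```text
time: 23.23
tcp_pos: [0.6287, -0.2211, 0.0333]
ee_rot: [[0.0, 0.995, -0.101], [0.004, -0.101, -0.995], [-1.0, 0.0, -0.004]]
wrist_force: [3.5, 15.0, 2.8]
gripper_width: 0.0001
```

Call:
{"fn": "play_rows", "kwargs": {"deltas": [[0, 0, 0.003, 0, 0, 0, 1], [0, 0, 0.002, 0, 0, 0, 1]]}}

```text
time: 23.4
tcp_pos: [0.6286, -0.2214, 0.0333]
ee_rot: [[0.0, 0.995, -0.101], [0.008, -0.101, -0.995], [-1.0, -0.001, -0.008]]
wrist_force: [5.6, 25.0, 5.6]
gripper_width: 0.0003
```

```bash
python3 -c "
from plan import *
plan(.634,-.188,.105,-1.674,6)
from h import *
d=shot('top');zoom(d,370,130,450,210,7,'t26');orange(d);d=shot('side');zoom(d,310,120,430,200,6,'s26');orange(d)"
```

```text
now [ 0.6286 -0.2214  0.0333] az -1.6716 t 23.4 F [ 5.6 25.   5.6]
step mm 13.2 turn deg -0.02
[-0.0199, 0.0006, -0.0094, 0.0001] [-0.0199, 0.0005, -0.0094, 0.0001] [-0.0199, 0.0005, -0.0094, 0.0001] [-0.0199, 0.0005, -0.0094, 0.0001] [-0.0199, 0.0005, -0.0094, 0.0001] [-0.0199, 0.0005, -0.0094, 0.0001] 
orange ctr mm [ 586.2 -300.7] size [27.  39.7] ang 0.05
[[572.7000122070312, -280.8999938964844], [572.7000122070312, -320.6000061035156], [599.7000122070312, -320.5], [599.7000122070312, -280.8999938964844]]
orange ctr mm [ 594.9 -235.5] size [44.  36.9] ang 29.08
[[566.7999877929688, -230.0], [584.7000122070312, -262.29998779296875], [623.0999755859375, -240.89999389648438], [605.2000122070312, -208.6999969482422]]
```

View pics/s26.png

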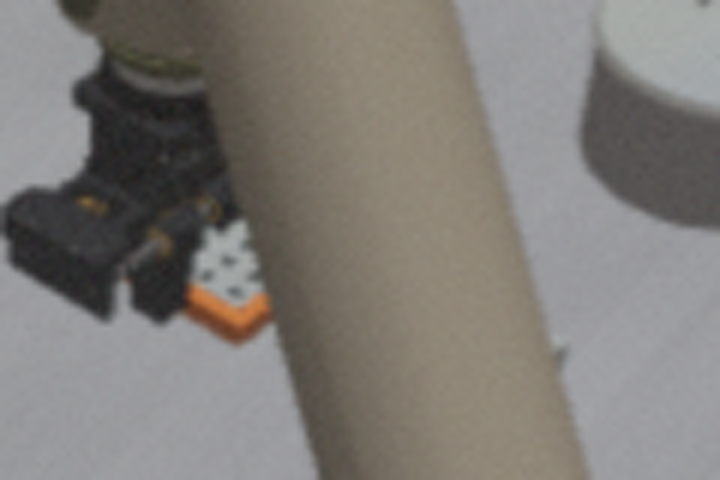

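Call:
{"fn": "play_rows", "kwargs": {"deltas": [[0, 0, -0.01, 0, 0, 0, 1], [0, 0, -0.03, 0, 0, 0, 1], [-0.05, 0, -0.02, 0, 0, 0, 1], [-0.06, 0, 0, 0, 0, 0, 1], [-0.06, -0.03, -0.03, 0, 0, 0, 1], [0, -0.05, -0.04, 0, 0, 0, 1], [0, -0.05, -0.04, 0, 0, 0, 1], [0, -0.05, -0.04, 0, 0, 0, 1], [0, -0.05, -0.04, 0, 0, 0, 1], [0, 0, 0, 0, 0, 0, 1]]}}

```text
time: 24.33
tcp_pos: [0.5018, -0.0597, 0.1332]
ee_rot: [[-0.005, 0.995, -0.099], [0.002, -0.099, -0.995], [-1.0, -0.005, -0.002]]
wrist_force: [0.9, 0.3, -0.3]
gripper_width: 0.0001
```

```bash
python3 -c "
from plan import *
plan(.634,-.188,.105,-1.674,6)
from h import *
d=shot('top','top27');zoom(d,370,130,450,210,7,'t27');orange(d);d=shot('side','side27');zoom(d,310,120,430,200,6,'s27');orange(d)"
```

```text
now [ 0.5018 -0.0597  0.1332] az -1.6697 t 24.33 F [ 0.9  0.3 -0.3]
step mm 31.1 turn deg -0.04
[0.0078, 0.0401, 0.0318, 0.0002] [0.0078, 0.0401, 0.0318, 0.0002] [0.0078, 0.0401, 0.0318, 0.0002] [0.0078, 0.0401, 0.0317, 0.0002] [0.0078, 0.0402, 0.0317, 0.0002] [0.0078, 0.0402, 0.0317, 0.0002] 
orange ctr mm [ 625.6 -279.4] size [91.1 99.4] ang 84.14
[[571.5, -319.6000061035156], [670.4000244140625, -329.79998779296875], [679.7000122070312, -239.1999969482422], [580.7999877929688, -229.0]]
orange ctr mm [ 583.7 -304.9] size [6.5 0. ] ang 91.08
[[583.7999877929688, -308.20001220703125], [583.7999877929688, -308.20001220703125], [583.7000122070312, -301.70001220703125], [583.7000122070312, -301.70001220703125]]
```

View pics/t27.png

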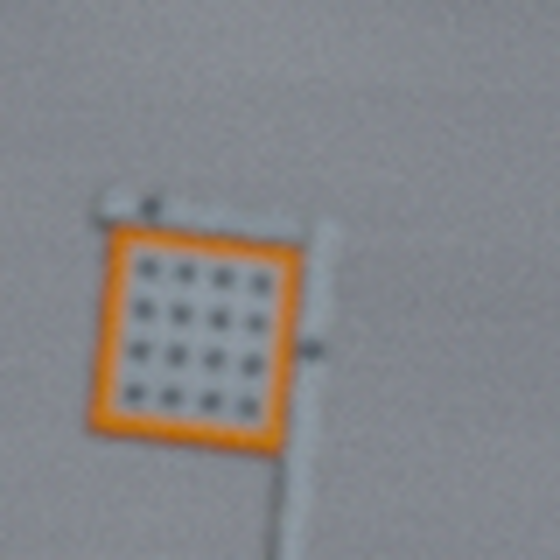

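View pics/s27.png

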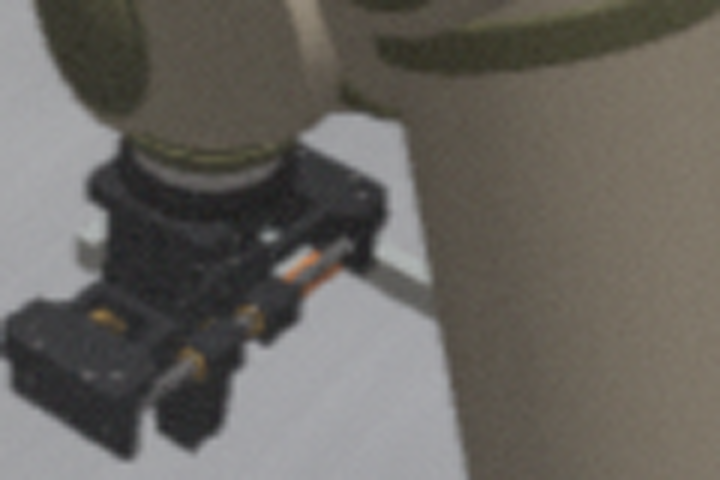

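View pics/side27.png

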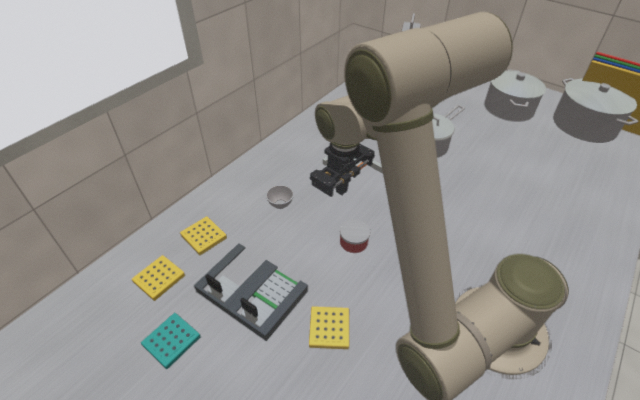

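View pics/top27.png

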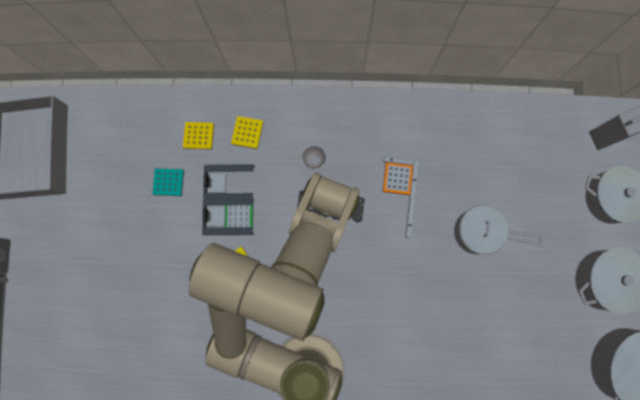

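```bash
python3 -c "
from rig import arm
print(arm.finish_job())"
```

```text
the job is handed in; nothing more can be done
None
```

The orange insert is out of the far bay and seated in the corner stop against both rails. I handed the job in at about 24.5 s; no verdict was reported.

**What I did**
- I pressed the far ejector from behind its paddle until the force jumped to 23.6 N, its end stop. I then backed the arm off and the slide sprang back.
- I pushed the insert sideways into line with the gap, then off the magazine front and between the bowl and tin to the long rail.
- I then pushed it along the rail to the far rail, which it met at about 25 N. A last push towards the long rail met about 25 N within 1 mm of travel, so it was already flush there.

**Last checks**
- **Position:** the top view puts the insert's centre at (0.626, -0.279) m. I expected about (0.628, -0.280) m from the rails, and no gap shows at either rail.
- **Squareness:** the insert is turned about -5.9° and the rails about -6°, so they agree to within my measurement error.
- **Everything else:** both paddles look back at rest, and the green insert is in its bay. The bowl, tin and saucepan look where they started. I judged all of these by eye in the pictures and did not measure them again.
- **What I could not check:** in the last side view the gripper and arm hid most of the insert, so the final position rests on the top view. An earlier side view, before the last push, put its centre at (0.625, -0.277) m.

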